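# Straighten the slumped row of culture dishes and set the bookend

### The arm

A 6-joint arm with a two-finger parallel gripper is mounted at the origin on the work surface. World frame = base frame: x ahead of the robot, y to its left, z up, the work surface at z = 0. Lengths are in m, angles in rad, forces in N, time in s.
With the tool pointing down it reaches from about 0.275 to 0.85 m from the base axis. Payload 19 kg.
Tool frame: the origin (TCP) lies on the centre line of the jaws, within the pads' length; the fingertips stand 22 mm ahead of it and the grasp point (between the pads) lies 3 mm ahead of it; z points along the fingers, x is the direction in which the jaws open and shut, and the axes are right-handed (so a half turn about z gives the same grasp; the last joint's range is limited). The gripper opens to 85 mm and grips with 20 to 120 N. Pads are 22 mm wide; open, the fingers measure 114 mm over their backs; the gripper's body (76 mm by 85 mm) begins 54 mm behind the grasp point. The pads swing forward as they close: fully open they stand 13 mm farther back than shut.
Start: joints at [-1.473, 0.15, 1.437, -0, 1.554, -0.134], TCP at [0.132, -0.56, 0.253] pointing down, gripper open.
Joint ranges: [-2.8, 2.8], [-0.68, 2.1], [0.12, 2.68], [-1.39, 4.53], [0.16, 2.79], [-2.81, 2.81]. Speed limits (rad/s): [1.89, 1.89, 2.22, 3.01, 3.01, 3.01].

### API

Orientations are given as a rotation vector (axis times angle).
In Python, from workcell import sense, get_image, finish_job, boxes_of gives the robot as it stands.
- The arm moves only by the tool jog_arm, never from a script. Its argument "series" is a list of rows, each a list of 3 entries, a list of its own where there are three numbers: the closure, from -1 (fully open) to 1 (shut), then the shift along the tool's x, y, z in cm, then the turn about the tool's z in degrees. A call has 1 to 8 rows; each row is the pose to reach, as a shift and turn from the pose measured when the call began, along the tool's axes at that moment; what a row does not reach only later rows make up. A row lasts 1/8 s, in which the tool goes at most 62.5 mm and 10.7 degrees, less where a joint would pass 70% of its speed; a pose out of reach is approached as far as the arm can. A call with a gripper value outside its range is refused whole. The fingers move at their own pace and stop on an object; "squeeze" is the grip in N (left out, the last holds). Time passes only in rows, so rows that repeat a pose let the fingers close. It gives the time, the measured TCP pose, the force and the opening at its end, in the units of the state.
- sense(): the state, without advancing time (a new reading comes with each control period).
- get_image(name): name is "side" or "top" or "wrist"; returns a dict with "image" (420x560x3 uint8, blue, green, red), "fx", "fy", "cx", "cy" (pixels), "extrinsics" (4x4, takes a point from camera to world coordinates). Camera axes: x right, y down, z forward; pixel columns grow to the right and rows downward; lengths in m; the calibration is good to about 2 mm. A picture is of the moment at which its call begins. There is no depth.
- finish_job(): hands the job in, once; it reports no verdict.
Trained networks look in the newest picture that a camera, given by its name, has taken for a name from the list of things; names that differ only in an ending like _2 or _b are one class to them, and where a whole thing is asked for, a point or a joint stands for the part that bears it (a point fixed in the world has none). Each returns a list of dicts, best first, with "score" (0 to 1); they miss things now and then, are a little off and sometimes report something else, mostly with a low value. They report only what shows in the picture. A call takes as long as a camera call. They do not tell look-alikes from the thing itself.
- boxes_of(thing, camera): "rect" ([left, top, width, height] in pixels, round what is visible of it).
The state is a dict: "t": time; "joint_pos": joint angles; "qd": joint speeds; "joint_efforts": joint torques, N m; "ee_pos": TCP position; "tcp_rot": TCP orientation; "ft_force": force on the tool from outside, world axes, zero at the start; "torque": the same for the moment, N m; "grip_width": finger opening in m.
Only numpy, scipy, OpenCV 4.12 (cv2) and the standard library are available. Lean on these libraries where they do the work, as an engineer would, in place of code of your own. Each camera call takes 0.05 s, during which the arm holds its last target.

### The job

The four square culture dishes in the steel rack have slumped against the backstop: push them upright and tight together against the backstop, with their side edges flush against the low fence, and stand the bookend on the rack floor, its flat face squarely against the front dish about in the middle of the row's width, so that they stay up. Drop no dish, do not knock the wire shelf above, and leave everything else on the table where it is.

Things in the scene. Friction and masses are not known exactly. Their poses are not given: they have to be found in the camera images.
- rack: fixed steel rack. Origin on the table below the middle of its floor; z up, y along the row to the backstop, x across it to the fence; -x and -y sides open. Floor: top at z 6 mm, x -85 to 95, y -135 to 135 mm. A dish flush with the fence has its origin at x 0; the tight upright row has dish origins at y 111.5, 94.5, 77.5, 60.5 and its front face at y 52 mm.
- backstop (a point): point on the inner face of the rack's backstop, at the floor (rack x 0, y 120, z 6 mm). The backstop is an upright plate across the row, x -70 to 80 mm, top at z 134 mm. Axes as the rack.
- fence (a point): point on the inner face of the rack's low side fence, at the floor (rack x 60, y 0, z 6 mm). The fence runs along the row, y -130 to 120 mm, top at z 36 mm. Axes as the rack.
- shelf: wire shelf fixed over the rack, same origin and axes: bars at z 200 to 210 mm over x -20 to 95, y -5 to 140 mm; a small flask stands on it at x 55, y 98, top z 319 mm. 10 mm posts at (x, y) = (-15, 130), (90, 130), (90, 0). No room for a gripper held vertically at the front of the row: come in tilted from -y.
- bookend: loose aluminium bookend, about 0.6 kg. Origin: underside, below the middle of its flat face, which looks to its +y; z up. Face plate 90 (x) x 10 x 80 mm tall; behind it a stem to hold, 40 mm wide in x, y -10 to -70, top at z 68 mm; foot 90 (x) x 85 (y 0 to -85) x 8 mm.
- dish1: closed square culture dish 120 x 120 x 17 mm, about 160 g, white rim, standing on edge. Origin: centre of its lower edge face; x along that edge, y through the thickness towards the backstop, z up the dish. First: next to the backstop. At the start it leans 18 degrees, top towards the backstop, resting on it.
- dish2: closed square culture dish 120 x 120 x 17 mm, about 160 g, white rim, standing on edge. Origin: centre of its lower edge face; x along that edge, y through the thickness towards the backstop, z up the dish. Second in the row. At the start it leans 18 degrees, top towards the backstop, face to face with dish1.
- dish3: closed square culture dish 120 x 120 x 17 mm, about 160 g, white rim, standing on edge. Origin: centre of its lower edge face; x along that edge, y through the thickness towards the backstop, z up the dish. Third in the row. At the start it leans 18 degrees, top towards the backstop, face to face with dish2.
- dish4: closed square culture dish 120 x 120 x 17 mm, about 160 g, white rim, standing on edge. Origin: centre of its lower edge face; x along that edge, y through the thickness towards the backstop, z up the dish. Fourth, at the front (-y) end. At the start it leans 18 degrees, top towards the backstop, face to face with dish3.
- flask_a: bystander: capped conical glass flask, 84 mm wide at the foot, 145 mm tall; origin at the centre of its foot
- flask_b: bystander: same kind and size as flask_a
- flask_c: bystander: the same shape, 76 mm wide, 131 mm tall; origin at the centre of its foot
- forceps: bystander: long steel forceps lying flat along their x axis, 200 x 12 x 7 mm; origin under the centre
- lids: bystander: pile of three spare white square lids, 130 x 130 x 27 mm; origin under the centre
- wash_bottle: bystander: round clear bottle, 70 mm wide, 170 mm tall; origin at the centre of its foot
There are look-alikes about, which are no part of the job. Leave any blue look-alike of the dish4 alone.

How it is judged:
At the end, for the whole second after the job is handed in: Dishes on the rack floor, upright and square within 0.05 rad, within 4 mm of flush with the fence and 6 mm of their places in the tight row; bookend upright on the rack floor, square within 0.08 rad, within 30 mm of mid-width, at most 4 mm from the front dish; all at rest (angle between each of dish1, dish2, dish3, dish4, bookend's own z axis and vertical below 0.05 rad and angle between the x axis of each of dish1, dish2, dish3, dish4 and the x axis of rack, either way round below 0.05 rad and x of each of dish1, dish2, dish3, dish4 in the frame of rack above -0.004 m and y of dish1 in the frame of rack above 0.1055 m and z of each of dish1, dish2, dish3, dish4, bookend in the frame of rack below 0.012 m and linear speed of each of dish1, dish2, dish3, dish4, bookend below 0.01 m/s and y of dish2 in the frame of rack above 0.0885 m and y of dish3 in the frame of rack above 0.0715 m and y of dish4 in the frame of rack above 0.0545 m and angle between the x axis of bookend and the x axis of rack, either way round below 0.08 rad and x of bookend in the frame of rack between -0.03 and 0.03 m and y of bookend in the frame of dish4 above -0.0125 m); the robot touches nothing.
It fails at once if a dish fell over (angle between any of dish1, dish2, dish3, dish4's own z axis and vertical above 0.9 rad).
It fails at once if a dish was lifted off or pushed out of the rack (z of any of dish1, dish2, dish3, dish4 in the frame of rack above 0.06 m or x of any of dish1, dish2, dish3, dish4 in the frame of rack below -0.1 m).
It fails at once if the wire shelf was knocked (more than 20 N) (contact force between any of the arm, the fingers, bookend and shelf above 20 N).
It fails at once if a bystander was moved more than 30 mm (distance of any of flask_a, flask_b, flask_c, forceps, lids, wash_bottle from where it was at the start of the episode above 0.03 m).
It also fails if it takes over 64 s, if anything falls off the work surface, if the arm or the gripper's body presses on something with over 40 N, if the wrist force passes 120 N, or if a joint passes its speed limit or range.

## Working session

There is one attempt and no reset: what is moved stays moved. The work goes in short steps, Python scripts to look and compute and a tool call to move; the robot and the scene stay as the last step left them, time stands still between calls to the robot, and variables do not carry over. Pictures are saved under pics/ and viewed, and the job is handed in when it is done.

Besides the shell and the picture viewer there is one more tool, called as name(argument=value, ...), one argument or row to a line, values as JSON. jog_arm: Moves the arm, as the interface text tells. Its arguments: {"type":"object","properties":{"series":{"type":"array"},"squeeze":{"type":"number"}},"required":["series"]}

```bash
mkdir -p pics; ls; python3 - <<'E'
from workcell import sense,get_image,boxes_of
import cv2,numpy as np
np.set_printoptions(precision=4,suppress=True)
s=sense();print(s)
for n in("side","top","wrist"):
    d=get_image(n);cv2.imwrite(f"pics/{n}0.png",d["image"]);print(n,d["fx"],d["fy"],d["cx"],d["cy"]);print(d["extrinsics"])
    if n!="wrist":
        for t in("rack","bookend","dish1","dish4","shelf","flask_a","flask_c","forceps","lids","wash_bottle"):
            print(t,[(np.round(b["rect"],1).tolist(),round(b["score"],2)) for b in boxes_of(t,n)])
E
```

```text
pics
{'t': 0.0, 'joint_pos': array([-1.473 ,  0.151 ,  1.438 , -0.    ,  1.5538, -0.134 ]), 'qd': array([-0.0001,  0.0003,  0.0008,  0.0008,  0.0001,  0.0002]), 'joint_efforts': array([ -0.0022, -71.3041, -57.0882,  -0.0004,   0.0087,  -0.    ]), 'ee_pos': array([ 0.132 , -0.5594,  0.2527]), 'tcp_rot': array([-2.4627,  1.9491,  0.0014]), 'ft_force': array([-0.9324, -0.9716,  0.5753]), 'torque': array([ 0.0012,  0.0087, -0.0454]), 'grip_width': 0.08554075196176443}
side 460.2203113006894 460.2203113006894 287.3420127638379 200.9230362418777
[[ 0.9818 -0.1009  0.1606  0.3275]
 [-0.1897 -0.5041  0.8426 -1.2336]
 [-0.0041 -0.8577 -0.5141  0.7467]
 [ 0.      0.      0.      1.    ]]
rack [([255.9, 77.5, 78.5, 135.5], 0.59), ([266.8, 232.2, 36.3, 43.4], 0.42)]
bookend [([267.4, 231.5, 34.3, 43.1], 0.76)]
dish1 [([260.3, 146.4, 39.3, 41.3], 0.86), ([194.2, 180.8, 41.9, 29.7], 0.67), ([265.8, 141.9, 32.6, 7.3], 0.64), ([260.8, 139.4, 34.0, 22.4], 0.52), ([269.4, 232.7, 35.2, 40.9], 0.19)]
dish4 [([260.3, 146.4, 39.3, 41.3], 0.86), ([194.2, 180.8, 41.9, 29.7], 0.67), ([265.8, 141.9, 32.6, 7.3
[... 1136 characters left out ...]
 ([215.0, 295.6, 54.4, 48.9], 0.6), ([189.1, 200.2, 13.4, 52.9], 0.55)]
shelf [([151.6, 164.9, 73.6, 62.3], 0.62), ([375.6, 128.5, 38.0, 45.7], 0.53)]
flask_a [([374.6, 128.6, 40.9, 47.4], 0.8), ([64.7, 248.3, 44.6, 28.5], 0.63), ([284.6, 113.4, 31.3, 46.0], 0.57)]
flask_c [([374.6, 128.6, 40.9, 47.4], 0.8), ([64.7, 248.3, 44.6, 28.5], 0.63), ([284.6, 113.4, 31.3, 46.0], 0.57)]
forceps []
lids [([429.5, 181.9, 66.8, 66.2], 0.61)]
wash_bottle [([70.0, 172.6, 46.2, 40.4], 0.93)]
wrist 319.8609885061395 319.8609885061395 281.2338020171002 209.6089383693816
[[ 0.2306 -0.9346 -0.2709  0.2007]
 [-0.9731 -0.2213 -0.0646 -0.5428]
 [ 0.0004  0.2785 -0.9604  0.3741]
 [ 0.      0.      0.      1.    ]]
```

View pics/side0.png

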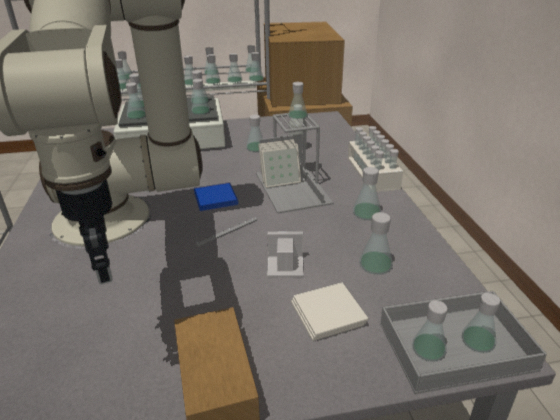

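View pics/top0.png

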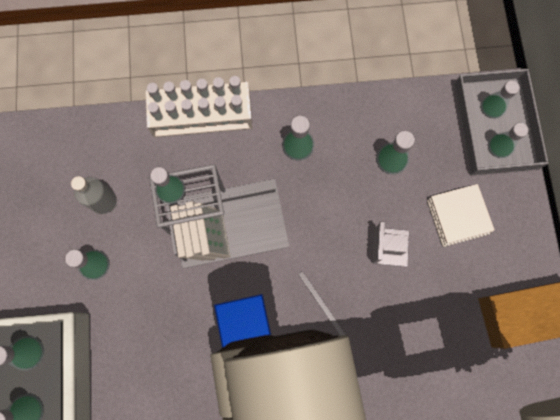

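View pics/wrist0.png

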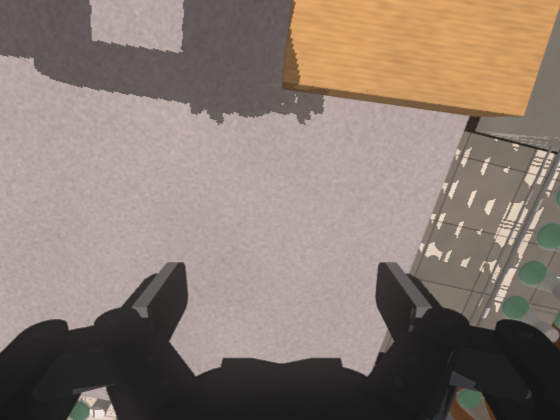

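```bash
python3 - <<'E'
import cv2
a=cv2.imread("pics/side0.png")[70:300,180:410];cv2.imwrite("pics/side0c.png",cv2.resize(a,(690,600)[:1]*2 if 0 else (600,600),interpolation=cv2.INTER_CUBIC))
a=cv2.imread("pics/top0.png")[150:300,140:340];cv2.imwrite("pics/top0c.png",cv2.resize(a,(800,600),interpolation=cv2.INTER_CUBIC))
E
```

```text
(no output)
```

View pics/side0c.png

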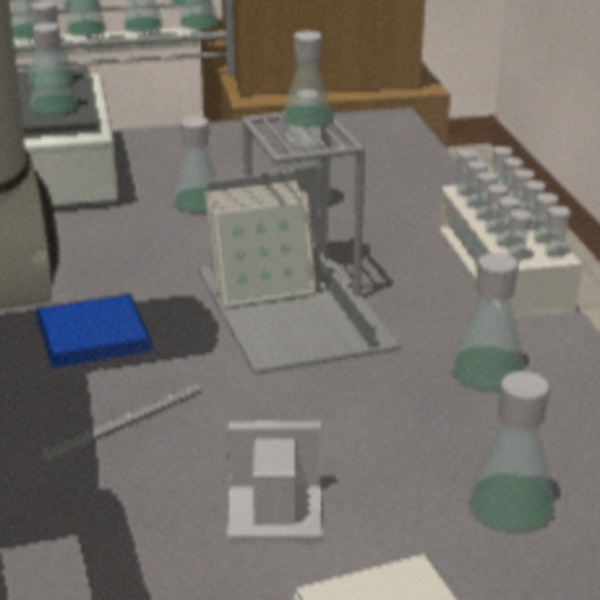

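View pics/top0c.png

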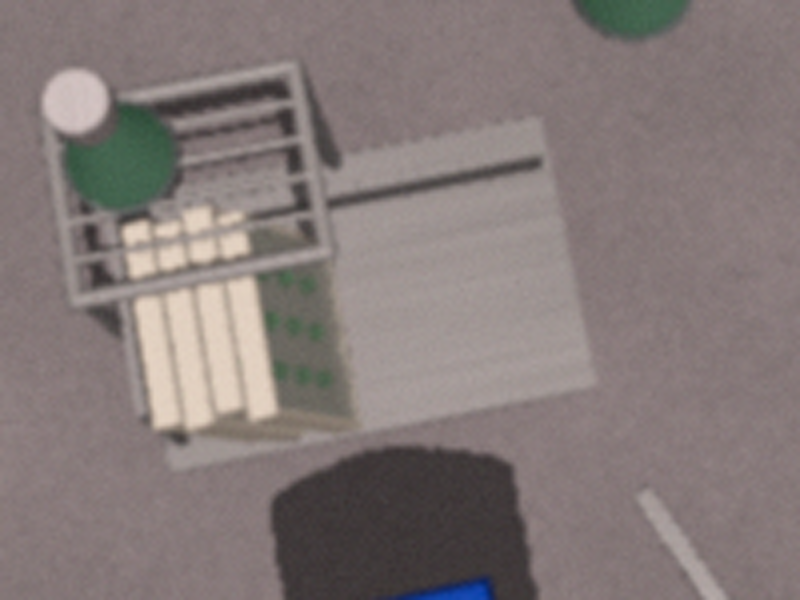

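```bash
cat > h.py <<'E'
import numpy as np,cv2
from scipy.spatial.transform import Rotation as R
from scipy.optimize import least_squares
np.set_printoptions(precision=4,suppress=True)
K={"side":(460.2203,287.342,200.923),"top":(510.7054,282.1489,216.8877)}
E={"side":np.array([[0.9818,-0.1009,0.1606,0.3275],[-0.1897,-0.5041,0.8426,-1.2336],[-0.0041,-0.8577,-0.5141,0.7467],[0,0,0,1]]),
"top":np.array([[-0.0923,-0.9731,0.2109,0.321],[-0.9957,0.0899,-0.0207,-0.0395],[0.0011,-0.2119,-0.9773,1.2684],[0,0,0,1]])}
def proj(c,P,k=None,e=None):
    f,cx,cy=k or K[c]; e=E[c] if e is None else e
    q=(np.atleast_2d(P)-e[:3,3])@e[:3,:3]
    return np.c_[f*q[:,0]/q[:,2]+cx,f*q[:,1]/q[:,2]+cy]
def ray(c,uv,z,k=None,e=None):
    f,cx,cy=k or K[c]; e=E[c] if e is None else e
    d=e[:3,:3]@np.array([(uv[0]-cx)/f,(uv[1]-cy)/f,1]); s=(z-e[2,3])/d[2]
    return e[:3,3]+s*d
def pose(p,L):
    x,y,a=p[:3];c,s=np.cos(a),np.sin(a);L=np.atleast_2d(L)
    z=p[3] if len(p)>3 else 0
    return np.c_[x+c*L[:,0]-s*L[:,1],y+s*L[:,0]+c*L[:,1],L[:,2]+z]
def fit(obs,p0):
    # obs: (cam,uv,local)
    f=lambda p:np.concatenate([proj(c,pose(p,l))[0]-uv for c,uv,l in obs])
    r=least_squares(f,p0); return r.x,r.fun.reshape(-1,2)
E
python3 - <<'E'
from h import *
t=lambda u,v:(140+u/4,150+v/4)
s=lambda u,v:(180+u*230/600,70+v*230/600)
for n,uv in dict(A=(541,120),B=(597,383),C=(170,468)).items(): print(n,ray("top",t(*uv),.006))
obs=[("top",t(541,120),(.095,-.135,.006)),("top",t(597,383),(-.085,-.135,.006)),("top",t(170,468),(-.085,.135,.006)),
("top",t(541,160),(.0625,-.130,.036)),("top",t(298,63),(.095,-.005,.21)),("top",t(330,250),(-.02,-.005,.21)),("top",t(75,303),(-.02,.14,.21)),
("side",s(252,368),(-.085,-.135,.006)),("side",s(398,347),(.095,-.135,.006)),("side",s(363,148),(.095,-.005,.21)),("side",s(267,158),(-.02,-.005,.21))]
for z in ([],[0]):
  p,r=fit(obs,[.38,.1,0.1]+z);print(p,np.degrees(p[2]));print(r)
# bookend coarse
for uv in [(371.2+18,219.9+22)]: print(ray("top",uv,.0))
E
python3 - <<'E'
import cv2
a=cv2.imread("pics/top0.png")[205:280,350:430];cv2.imwrite("pics/top0b.png",cv2.resize(a,(640,600),interpolation=cv2.INTER_CUBIC))
a=cv2.imread("pics/side0.png")[215:290,245:325];cv2.imwrite("pics/side0b.png",cv2.resize(a,(640,600),interpolation=cv2.INTER_CUBIC))
E
```

```text
A [ 0.6916 -0.0575  0.006 ]
B [ 0.5183 -0.0771  0.006 ]
C [0.4897 0.1912 0.006 ]
[0.5856 0.067  0.1   ] 5.727872010900938
[[ 0.0824 -0.733 ]
 [-0.3343  1.5605]
 [-0.5937  0.9333]
 [ 0.4247 -1.4986]
 [ 0.8586 -2.1826]
 [ 1.7461  1.8642]
 [-2.2537  1.4166]
 [-0.2215  0.7398]
 [-0.3679 -0.273 ]
 [ 0.7391 -0.7432]
 [ 2.0845 -0.3932]]
[ 0.5859  0.0673  0.0999 -0.0015] 5.725417732609445
[[-0.044  -0.6718]
 [-0.4838  1.542 ]
 [-0.6151  0.885 ]
 [ 0.2938 -1.4469]
 [ 0.7917 -2.0908]
 [ 1.6629  1.8864]
 [-2.2413  1.4178]
 [-0.1292  1.0971]
 [-0.3205  0.0815]
 [ 0.7975 -0.3308]
 [ 2.1713  0.0236]]
[ 0.5058 -0.3285  0.    ]
```

View pics/top0b.png

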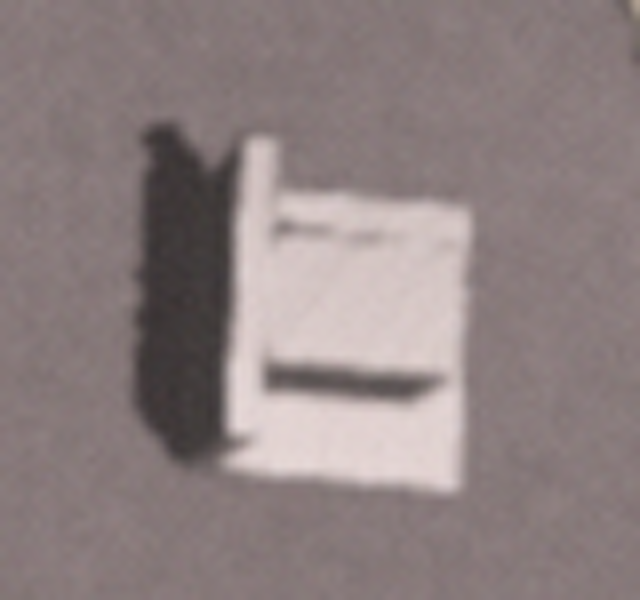

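View pics/side0b.png

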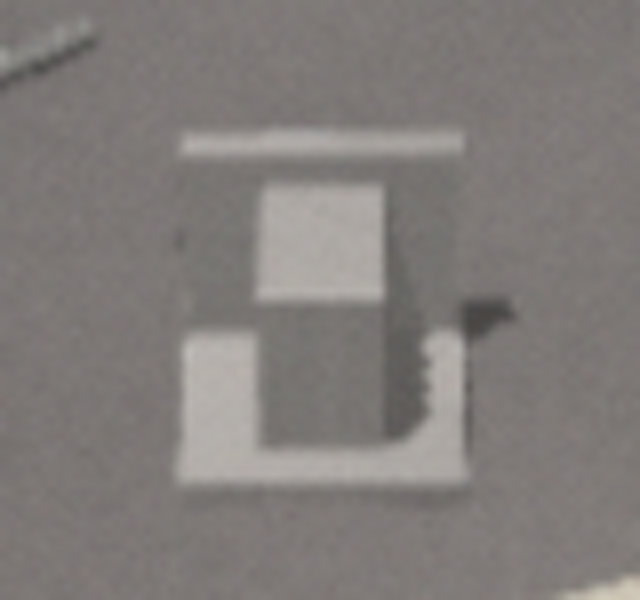

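```bash
python3 - <<'E'
from h import *
t=lambda u,v:(350+u/8,205+v/8)
s=lambda u,v:(245+u/8,215+v/8)
obs=[("top",t(245,135),(.045,0,.08)),("top",t(470,205),(.045,-.085,.008)),("top",t(460,492),(-.045,-.085,.004)),
("side",s(178,485),(-.045,-.085,0)),("side",s(466,482),(.045,-.085,0)),("side",s(182,132),(-.045,0,.08)),("side",s(465,132),(.045,0,.08)),
("side",s(262,184),(-.02,-.01,.068)),("side",s(385,184),(.02,-.01,.068)),("side",s(257,300),(-.02,-.07,.068)),("side",s(386,300),(.02,-.07,.068))]
for z in ([],[0]):
  p,r=fit(obs,[.5,-.3,0.1]+z);print(p,np.degrees(p[2]));print(r)
# independent height: triangulate stem top back corner? dishes
t=lambda u,v:(140+u/4,150+v/4)
s=lambda u,v:(180+u*230/600,70+v*230/600)
rk=np.array([.5857,.0672,.1])
def rl(P): c,q=np.cos(.1),np.sin(.1);d=P-np.array([*rk[:2],0]);return np.array([c*d[0]+q*d[1],-q*d[0]+c*d[1],d[2]])
# dish -x top corners in the top view (z~ .006+.114+..)
for uv in [(152,430),(185,430),(215,420),(250,418),(277,415)]: print(rl(ray("top",t(*uv),.122))*1e3)
print("dish4 front bottom, side");
for uv in [(225,305),(313,291)]: print(rl(ray("side",s(*uv),.006))*1e3)
print("bottom +y floor"); print(rl(ray("top",t(357,428),.006))*1e3)
E
```

```text
[ 0.5018 -0.2874 -0.1929] -11.054913713111125
[[-0.345  -0.8639]
 [-0.0862 -0.4324]
 [-0.9712 -0.5572]
 [-0.3345  2.1009]
 [ 0.1155  2.4136]
 [-0.3383 -0.109 ]
 [-0.2551 -0.1837]
 [-0.5006 -0.4739]
 [-0.0838 -0.5063]
 [-0.3933 -0.5432]
 [ 0.0029 -0.5751]]
[ 0.5016 -0.2879 -0.1916  0.0011] -10.975954478898121
[[-0.048  -0.8917]
 [ 0.2205 -0.4967]
 [-0.6126 -0.588 ]
 [-0.3499  1.9408]
 [ 0.1336  2.2204]
 [-0.399  -0.3078]
 [-0.2841 -0.4105]
 [-0.5465 -0.6753]
 [-0.1156 -0.7205]
 [-0.4077 -0.7403]
 [ 0.004  -0.7861]]
[-77.4655 120.1095 122.    ]
[-81.0237 101.8333 122.    ]
[-78.6409  84.3359 122.    ]
[-81.2947  64.7497 122.    ]
[-82.5236  49.5003 122.    ]
dish4 front bottom, side
[-76.1026  22.8309   6.    ]
[41.7058 25.3487  6.    ]
bottom +y floor
[-80.6862  15.0853   6.    ]
```

```bash
cat >> h.py <<'E'
rk=np.array([.5857,.0672,.1])
def toolstate():
    from workcell import sense
    s=sense();return s
def go(pos,yaw=None,s=None):
    """pos world m, yaw deg of tool x in world (mod 180 nearest) -> tool shift cm, turn deg"""
    s=s or toolstate();M=R.from_rotvec(s["tcp_rot"]).as_matrix()
    sh=M.T@(np.array(pos)-s["ee_pos"])*100
    cur=np.degrees(np.arctan2(M[1,0],M[0,0]));tilt=np.degrees(np.arccos(-M[2,2]))
    tr=0 if yaw is None else -((yaw-cur+90)%180-90)
    print("pos",s["ee_pos"],"yaw %.2f tilt %.2f"%(cur,tilt),"grip %.4f"%s["grip_width"],"F",s["ft_force"],"t %.2f"%s["t"],"j",s["joint_pos"])
    print("SHIFT",np.round(sh,2).tolist(),"TURN %.1f"%tr)
def rw(L): return pose(rk,np.array(L)/1000)[0]   # rack mm -> world
def rl(P):
    c,q=np.cos(rk[2]),np.sin(rk[2]);d=np.asarray(P)-np.array([*rk[:2],0]);return np.array([c*d[0]+q*d[1],-q*d[0]+c*d[1],d[2]])*1e3
E
python3 - <<'E'
from h import *
bk=np.array([.5018,-.2874,np.radians(-11.05)])
g=pose(bk,[(0,-.05,.0)])[0];print(g)
go([g[0],g[1],.20],-11.05)
print(ray("top",(481,293),.1),ray("top",(481,293),.15),ray("side",(178,320),.1),ray("side",(178,320),.15))
E
```

```text
[ 0.4922 -0.3365  0.    ]
pos [ 0.1321 -0.5596  0.2533] yaw -76.72 tilt 0.01 grip 0.0856 F [ 0.0745 -0.457  -0.7937] t 1.15 j [-1.473   0.1505  1.4374  0.      1.5538 -0.1341]
SHIFT [-13.44, -40.18, 5.33] TURN -65.7
[ 0.3557 -0.4971  0.1   ] [ 0.3542 -0.4776  0.15  ] [ 0.2406 -0.5674  0.1   ] [ 0.2473 -0.6189  0.15  ]
```

jog_arm(
  series=[
    [-1, [-13.4, -40.2, 0], -65.7],
    [-1, [-13.4, -40.2, 0], -65.7],
    [-1, [-13.4, -40.2, 0], -65.7],
    [-1, [-13.4, -40.2, 0], -65.7],
    [-1, [-13.4, -40.2, 0], -65.7],
    [-1, [-13.4, -40.2, 0], -65.7],
    [-1, [-13.4, -40.2, 0], -65.7],
    [-1, [-13.4, -40.2, 0], -65.7],
  ],
  squeeze=70,
)

```text
t: 2.15
ee_pos: [0.4948, -0.3348, 0.2529]
tcp_rot: [-3.127, 0.295, 0.0]
ft_force: [-0.7, 0.7, -0.3]
grip_width: 0.0855
```

```bash
python3 - <<'E'
from h import *
from workcell import get_image
bk=np.array([.5018,-.2874,np.radians(-11.05)])
d=get_image("wrist");im=d["image"]
L=[(x,y,z) for x in(-.02,.02) for y in(-.01,-.07) for z in(.068,)]+[(x,y,z) for x in(-.045,.045) for y in (0,-.01) for z in(.08,)]+[(x,-.085,.008) for x in(-.045,.045)]
q=proj("w",pose(bk,L),(d["fx"],d["cx"],d["cy"]),d["extrinsics"])
for u in q: cv2.circle(im,tuple(int(round(v)) for v in u),3,(0,0,255),1)
cv2.imwrite("pics/w1.png",im)
go([.4922,-.3365,.20],-11.05)
np.save("we1.npy",d["extrinsics"])
E
```

```text
pos [ 0.4934 -0.3359  0.253 ] yaw -10.89 tilt 0.03 grip 0.0852 F [-0.1024 -0.0213 -0.3631] t 2.20 j [-0.7267  0.1967  1.3842 -0.      1.5613 -0.5367]
SHIFT [-0.11, 0.08, 5.3] TURN 0.2
```

View pics/w1.png

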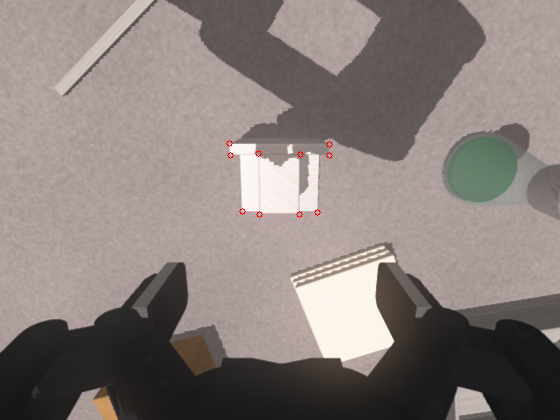

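jog_arm(
  series=[
    [-1, [-0.1, 0.1, 6], 0],
    [-1, [-0.1, 0.1, 12], 0],
    [-1, [-0.1, 0.1, 17], 0],
    [-1, [-0.1, 0.1, 20], 0],
    [-1, [-0.1, 0.1, 21], 0],
    [-1, [-0.1, 0.1, 21], 0],
    [0, [-0.1, 0.1, 21], 0],
    [0.3, [-0.1, 0.1, 21], 0],
  ],
)

```text
t: 3.2
ee_pos: [0.4925, -0.337, 0.0442]
tcp_rot: [3.127, -0.298, 0.002]
ft_force: [-0.1, -0.6, -0.5]
grip_width: 0.0518
```

jog_arm(
  series=[
    [1, [0, 0, 0], 0],
    [1, [0, 0, 0], 0],
    [1, [0, 0, 0], 0],
    [1, [0, 0, 0], 0],
    [1, [0, 0, -3], 0],
    [1, [0, 0, -7], 0],
    [1, [0, 0, -7], 0],
  ],
)

```text
t: 4.08
ee_pos: [0.4934, -0.3377, 0.1168]
tcp_rot: [3.124, -0.298, 0.007]
ft_force: [0.5, 0.1, -5.9]
grip_width: 0.0392
```

```bash
python3 - <<'E'
from h import *
from workcell import get_image
for n in("wrist","side"):
  d=get_image(n);cv2.imwrite(f"pics/{n}2.png",d["image"])
g=rw((-8,-65,0));go([g[0],g[1],.115],np.degrees(.1))
E
```

```text
pos [ 0.4922 -0.3367  0.1133] yaw -10.89 tilt 0.02 grip 0.0394 F [-0.2518  0.2046 -4.5361] t 4.17 j [-0.7291  0.2776  1.5739 -0.      1.2897 -0.5391]
SHIFT [2.65, -34.97, -0.18] TURN -16.6
```

View pics/wrist2.png

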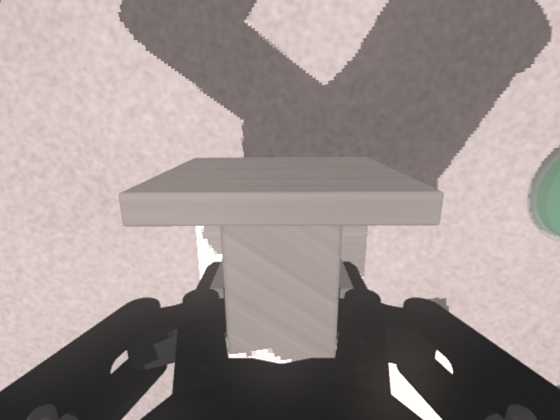

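View pics/side2.png

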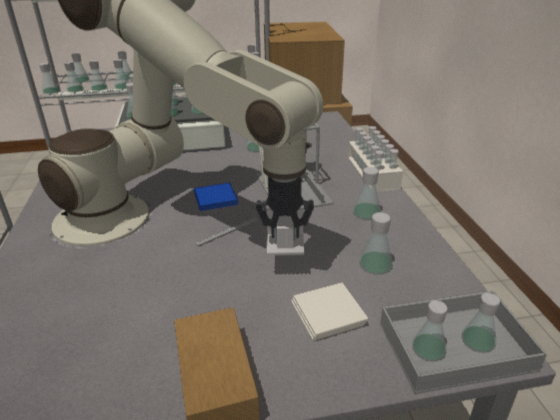

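```bash
python3 - <<'E'
from h import *
g=rw((-8,-75,0));go([g[0],g[1],.115],np.degrees(.1))
E
```

```text
pos [ 0.4922 -0.3367  0.1133] yaw -10.89 tilt 0.02 grip 0.0394 F [-0.2518  0.2046 -4.5361] t 4.17 j [-0.7291  0.2776  1.5739 -0.      1.2897 -0.5391]
SHIFT [2.93, -34.01, -0.18] TURN -16.6
```

jog_arm(
  series=[
    [1, [0.5, -5, 0], -2],
    [1, [1, -10, 0], -5],
    [1, [1.5, -15, 0], -8],
    [1, [2, -20, 0], -11],
    [1, [2.4, -25, 0], -14],
    [1, [2.7, -29, 0], -16],
    [1, [2.9, -32.5, 0], -16.6],
    [1, [2.9, -34, 0], -16.6],
  ],
)

```text
t: 5.18
ee_pos: [0.5844, -0.0065, 0.1114]
tcp_rot: [-3.137, -0.159, 0.004]
ft_force: [-0.0, -0.1, -4.8]
grip_width: 0.0395
```

jog_arm(
  series=[
    [1, [0, 0, 0], 0],
    [1, [0, 0, 0], 0],
  ],
)

```text
t: 5.42
ee_pos: [0.5839, -0.0071, 0.1105]
tcp_rot: [-3.137, -0.158, 0.006]
ft_force: [0.1, -0.8, -4.7]
grip_width: 0.0393
```

```bash
python3 - <<'E'
from h import *
from workcell import get_image
for n in("wrist","side"):
  d=get_image(n);cv2.imwrite(f"pics/{n}3.png",d["image"])
g=rw((-8,-75,0));go([g[0],g[1],.049],np.degrees(.1))
E
```

```text
pos [ 0.5841 -0.0074  0.1111] yaw 5.75 tilt 0.17 grip 0.0394 F [ 0.231   0.5053 -5.2336] t 5.53 j [-0.1443  0.2579  1.6039 -0.0003  1.2827 -0.2445]
SHIFT [0.12, 0.1, 6.21] TURN 0.0
```

View pics/wrist3.png

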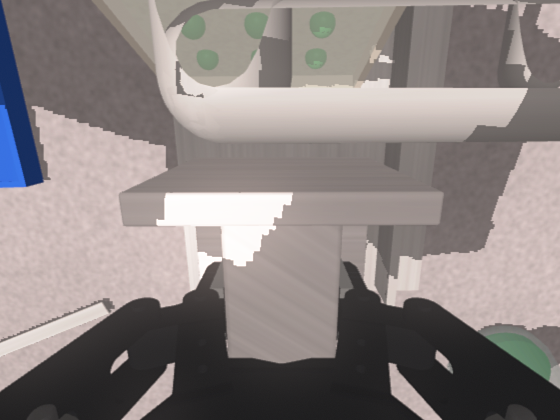

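View pics/side3.png

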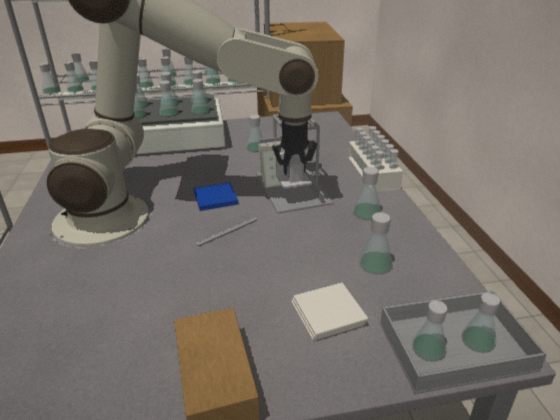

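jog_arm(
  series=[
    [1, [0.1, 1.6, 0], 0],
    [1, [0.1, 1.6, 2], 0],
    [1, [0.1, 1.6, 4], 0],
    [1, [0.1, 1.6, 5.3], 0],
    [1, [0.1, 1.6, 5.8], 0],
    [1, [0.1, 1.6, 6.0], 0],
    [1, [0.1, 1.6, 6.0], 0],
  ],
)

```text
t: 6.4
ee_pos: [0.5868, -0.0233, 0.0515]
tcp_rot: [-3.138, -0.157, 0.004]
ft_force: [0.3, 0.0, -4.8]
grip_width: 0.0395
```

```bash
python3 - <<'E'
from h import *
g=rw((-8,-90,0));go([g[0],g[1],.050],np.degrees(.1));print(rl(toolstate()["ee_pos"]))
E
```

```text
pos [ 0.5868 -0.0233  0.0515] yaw 5.75 tilt 0.13 grip 0.0395 F [ 0.3427  0.0483 -4.7826] t 6.40 j [-0.1707  0.3231  1.6524 -0.0004  1.1683 -0.2708]
SHIFT [-0.01, -0.02, 0.15] TURN 0.0
[ -7.9203 -90.1792  51.5403]
```

jog_arm(
  series=[
    [1, [0, 0, 0.15], 0],
    [1, [0, 0, 0.2], 0],
    [1, [0, 0, 0.2], 0],
  ],
)

```text
t: 6.78
ee_pos: [0.5871, -0.0233, 0.0506]
tcp_rot: [3.137, 0.158, -0.002]
ft_force: [-5.3, 0.5, 6.9]
grip_width: 0.039
```

jog_arm(
  series=[
    [0, [0, 0, 0], 0],
    [-0.5, [0, 0, 0], 0],
    [-1, [0, 0, 0], 0],
    [-1, [0, 0, -2], 0],
    [-1, [0, 0, -6], 0],
    [-1, [0, 0, -11], 0],
    [-1, [0, 0, -13], 0],
    [-1, [0, 0, -13], 0],
  ],
)

```text
t: 7.78
ee_pos: [0.5878, -0.0234, 0.1821]
tcp_rot: [3.137, 0.158, 0.002]
ft_force: [-0.3, -0.2, -0.4]
grip_width: 0.0856
```

```bash
python3 - <<'E'
from h import *
from workcell import get_image
for n in("wrist","side","top"):
  d=get_image(n);cv2.imwrite(f"pics/{n}4.png",d["image"])
  if n=="wrist": print(rl(d["extrinsics"][:3,3]))
for uv in [(215,303),(262,297),(271,335),(219,350)]: print("blue",rl(ray("top",uv,.017)))
g=rw((-160,40,0));go([g[0],g[1],.18],np.degrees(.1));print(rl(toolstate()["ee_pos"]))
E
```

```text
[ -7.4065 -18.8696 302.8488]
blue [-186.1143   67.0706   17.    ]
blue [-193.7275  -47.1204   17.    ]
blue [-286.0971  -51.7819   17.    ]
blue [-296.5686   75.7936   17.    ]
pos [ 0.5868 -0.0232  0.1793] yaw 5.76 tilt 0.17 grip 0.0853 F [-0.1193 -0.0709 -1.0751] t 7.92 j [-0.1704  0.2127  1.515  -0.0005  1.4168 -0.2709]
SHIFT [-15.2, -13.02, -0.03] TURN 0.0
[ -7.9133 -90.0787 179.2522]
```

View pics/wrist4.png

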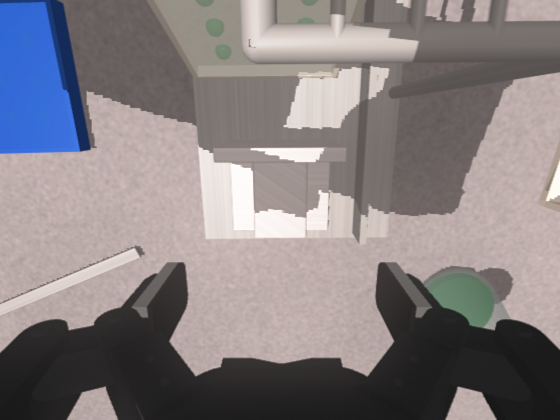

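View pics/top4.png

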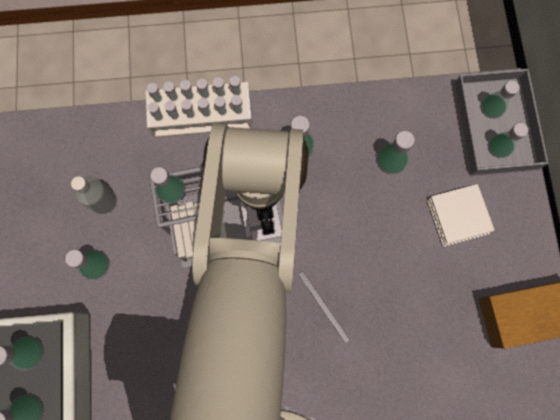

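jog_arm(
  series=[
    [-1, [-6, 0, 0], 0],
    [-1, [-12, 0, 0], 0],
    [-1, [-15.2, -4, 0], 0],
    [-1, [-15.2, -8, 3], 0],
    [-1, [-15.2, -13, 8], 0],
    [-1, [-15.2, -13, 12], 0],
    [-1, [-15.2, -13, 13.4], 0],
    [-1, [-15.2, -13, 13.4], 0],
  ],
)

```text
t: 8.93
ee_pos: [0.4219, 0.0905, 0.0454]
tcp_rot: [-3.138, -0.157, 0.008]
ft_force: [0.3, -0.9, 0.1]
grip_width: 0.0853
```

```bash
python3 - <<'E'
from h import *
from workcell import get_image
for n in("wrist","side"):
  d=get_image(n);cv2.imwrite(f"pics/{n}5.png",d["image"])
a=cv2.imread("pics/side5.png")[90:240,190:390];cv2.imwrite("pics/side5.png",cv2.resize(a,(800,600),interpolation=cv2.INTER_CUBIC))
g=rw((-125,40,0));go([g[0],g[1],.045],np.degrees(.1));print(rl(toolstate()["ee_pos"]))
E
```

```text
pos [0.423  0.0904 0.047 ] yaw 5.71 tilt 0.09 grip 0.0855 F [ 0.2314  0.5893 -0.2234] t 9.03 j [ 0.032   0.0292  2.0152  0.      1.0987 -0.0677]
SHIFT [3.46, -0.07, 0.19] TURN -0.0
[-159.5484   39.2916   46.9797]
```

View pics/wrist5.png

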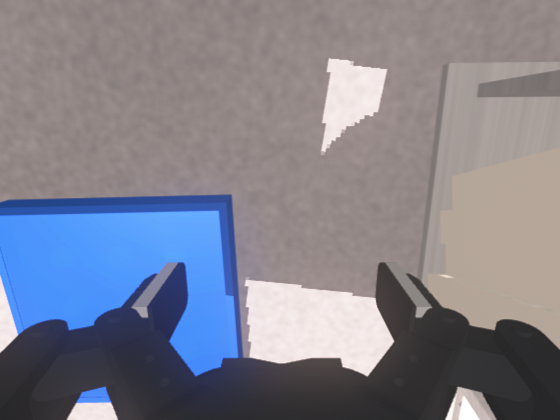

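View pics/side5.png

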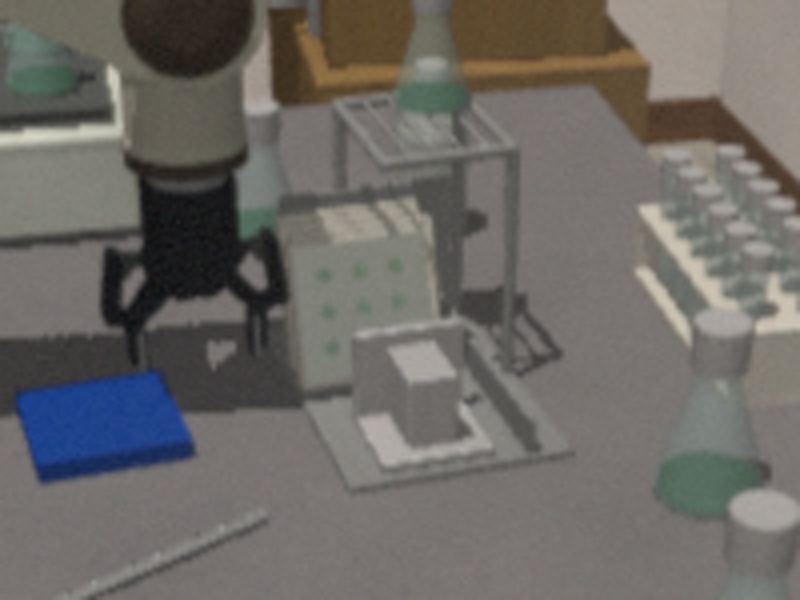

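```bash
python3 - <<'E'
from h import *
for uv in [(303,275),(347,341)]: print("forceps",rl(ray("top",uv,.004)))
for uv in [(298,145),(395,158)]: print("flask",rl(ray("top",uv,.0)))
im=cv2.imread("pics/side5.png")
# finger tips in side5 crop scale4 off (190,90): left tip (137,362), right (262,352)
for uv in [(137,362),(262,352)]:
  u=(190+uv[0]/4,90+uv[1]/4)
  for z in(.02,.03,.04): print(z,rl(ray("side",u,z)))
g=rw((-8,-200,0));go([g[0],g[1],.18],np.degrees(.1)+90)
E
```

```text
forceps [-159.3553 -156.1226    4.    ]
forceps [-335.0293 -228.3971    4.    ]
flask [ 176.9629 -211.4506    0.    ]
flask [  93.6321 -452.6263    0.    ]
0.02 [-204.4722   81.7567   20.    ]
0.03 [-206.9809   63.1757   30.    ]
0.04 [-209.4895   44.5947   40.    ]
0.02 [-101.1735   68.3943   20.    ]
0.03 [-105.1036   49.9972   30.    ]
0.04 [-109.0337   31.6001   40.    ]
pos [0.423  0.0904 0.047 ] yaw 5.71 tilt 0.09 grip 0.0855 F [ 0.2314  0.5893 -0.2234] t 9.03 j [ 0.032   0.0292  2.0152  0.      1.0987 -0.0677]
SHIFT [15.14, 23.92, -13.33] TURN 90.0
```

jog_arm(
  series=[
    [-1, [0, 0, -5], 0],
    [-1, [0, 5, -10], -10],
    [-1, [2, 10, -13], -20],
    [-1, [6, 15, -13], -30],
    [-1, [10, 20, -13], -40],
    [-1, [14, 24, -13], -50],
    [-1, [15.1, 24, -13], -60],
    [-1, [15.1, 24, -13], -70],
  ],
)

```text
t: 10.02
ee_pos: [0.5984, -0.1352, 0.1778]
tcp_rot: [2.477, 1.933, -0.001]
ft_force: [-0.0, 0.1, 0.3]
grip_width: 0.0851
```

```bash
python3 - <<'E'
from h import *
g=rw((-8,-200,0));go([g[0],g[1],.04],np.degrees(.1)+90)
E
```

```text
pos [ 0.5984 -0.1352  0.1778] yaw 75.93 tilt 0.03 grip 0.0851 F [-0.0457  0.0784  0.3163] t 10.03 j [-0.3474  0.2649  1.4536 -0.0005  1.4232 -1.6726]
SHIFT [0.24, -0.13, 13.78] TURN -19.8
```

jog_arm(
  series=[
    [-1, [0.2, -0.1, 5], -10],
    [-1, [0.2, -0.1, 10], -19.8],
    [-1, [0.2, -0.1, 14], -19.8],
    [-1, [0.2, -0.1, 14.8], -19.8],
    [-1, [0.2, -0.1, 14.8], -19.8],
    [-1, [0.2, -0.1, 14.8], -19.8],
  ],
)

```text
t: 10.78
ee_pos: [0.5989, -0.1335, 0.0321]
tcp_rot: [2.106, 2.327, 0.001]
ft_force: [1.1, -0.1, 0.4]
grip_width: 0.0853
```

```bash
python3 - <<'E'
from h import *
from workcell import get_image
for n in("wrist","side"):
  d=get_image(n);cv2.imwrite(f"pics/{n}6.png",d["image"])
a=cv2.imread("pics/side6.png")[110:260,210:410];cv2.imwrite("pics/side6.png",cv2.resize(a,(800,600),interpolation=cv2.INTER_CUBIC))
g=rw((-8,-180,0));go([g[0],g[1],.02],np.degrees(.1)+90);print(rl(toolstate()["ee_pos"]))
E
```

```text
pos [ 0.5986 -0.1333  0.0315] yaw 95.72 tilt 0.14 grip 0.0855 F [0.3835 0.4194 0.0741] t 10.88 j [-0.3444  0.3907  1.6052 -0.0005  1.1434 -2.0149]
SHIFT [2.08, -0.09, 1.15] TURN -0.0
[  -7.1472 -200.7894   31.5334]
```

View pics/wrist6.png

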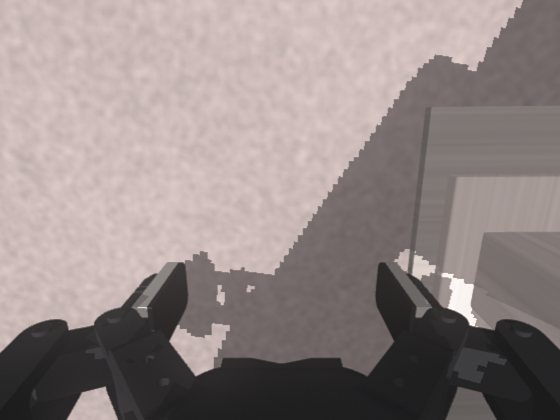

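View pics/side6.png

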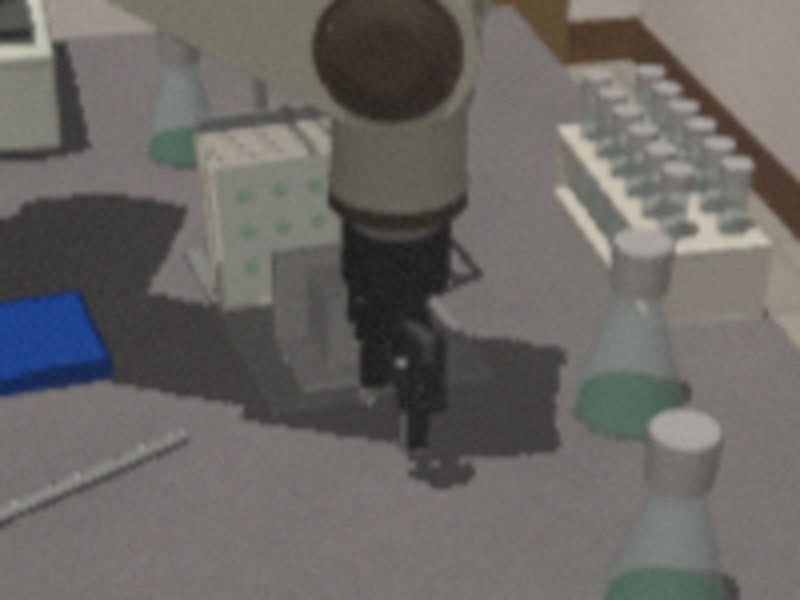

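jog_arm(
  series=[
    [-1, [-1, 0, 1.0], 0],
    [-1, [-1, 0, 1.4], 0],
    [-1, [-1, 0, 1.4], 0],
  ],
)

```text
t: 11.25
ee_pos: [0.5993, -0.1434, 0.0169]
tcp_rot: [2.107, 2.328, 0.0]
ft_force: [0.5, -0.2, -0.3]
grip_width: 0.0853
```

jog_arm(
  series=[
    [-1, [0, 0, 0.25], 0],
    [-1, [0, 0, 0.35], 0],
    [-1, [0, 0, 0.35], 0],
  ],
)

```text
t: 11.62
ee_pos: [0.5993, -0.1433, 0.0134]
tcp_rot: [2.107, 2.328, 0.0]
ft_force: [-0.5, -0.5, 0.3]
grip_width: 0.0854
```

jog_arm(
  series=[
    [-1, [0, 0, 0.15], 0],
    [-1, [0, 0, 0.25], 0],
    [-1, [0, 0, 0.25], 0],
  ],
)

```text
t: 12.0
ee_pos: [0.5993, -0.1432, 0.0108]
tcp_rot: [2.107, 2.328, -0.0]
ft_force: [0.3, -0.0, -0.1]
grip_width: 0.0854
```

jog_arm(
  series=[
    [-1, [0, 0, 0.1], 0],
    [-1, [0, 0, 0.2], 0],
    [-1, [0, 0, 0.2], 0],
  ],
)

```text
t: 12.38
ee_pos: [0.5993, -0.1433, 0.0089]
tcp_rot: [2.107, 2.328, 0.0]
ft_force: [-1.3, 0.3, 3.8]
grip_width: 0.0856
```

jog_arm(
  series=[
    [-1, [0, 0, -0.97], 0],
    [-1, [1.2, 0, -0.97], 0],
    [-1, [2.4, 0, -0.97], 0],
    [-1, [3.4, 0, -0.97], 0],
    [-1, [4.4, 0, -0.97], 0],
    [-1, [5.4, 0, -0.97], 0],
    [-1, [6.4, 0, -0.97], 0],
    [-1, [7.0, 0, -0.97], 0],
  ],
)

```text
t: 13.38
ee_pos: [0.5923, -0.073, 0.0185]
tcp_rot: [2.107, 2.329, 0.0]
ft_force: [0.7, -3.2, 0.6]
grip_width: 0.0856
```

```bash
python3 - <<'E'
from h import *
from workcell import get_image
for n in("wrist","side"):
  d=get_image(n);cv2.imwrite(f"pics/{n}7.png",d["image"])
a=cv2.imread("pics/side7.png")[90:240,210:410];cv2.imwrite("pics/side7.png",cv2.resize(a,(800,600),interpolation=cv2.INTER_CUBIC))
g=rw((-8,-129,0));go([g[0],g[1],.0185],np.degrees(.1)+90);print(rl(toolstate()["ee_pos"]))
E
```

```text
pos [ 0.5922 -0.0729  0.0185] yaw 95.74 tilt 0.05 grip 0.0855 F [-0.27   -0.3981 -1.0298] t 13.47 j [-0.2514  0.3771  1.6556 -0.0004  1.1081 -1.9222]
SHIFT [1.1, -0.05, -0.01] TURN 0.0
[  -7.4983 -140.0423   18.4516]
```

View pics/wrist7.png

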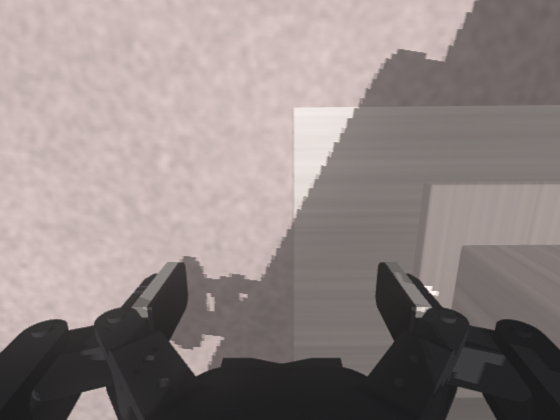

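View pics/side7.png

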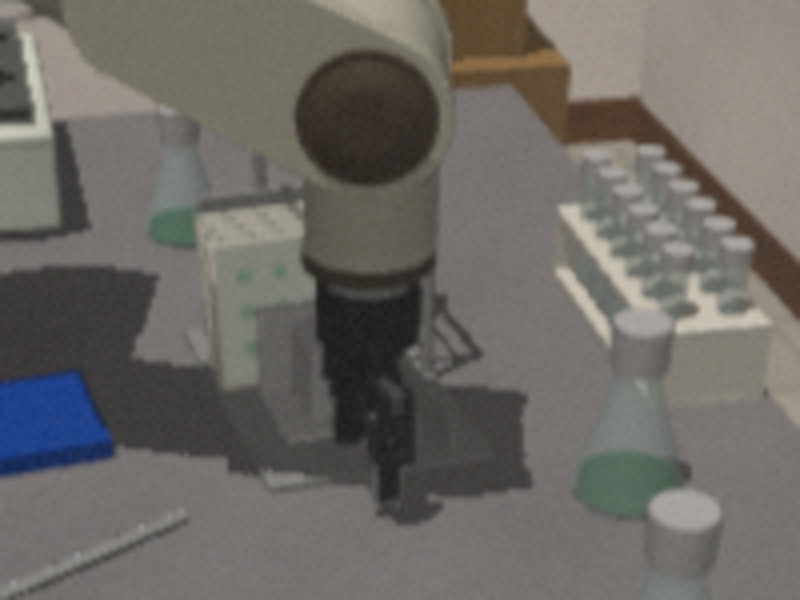

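```bash
cat >> h.py <<'E'
def wr(d,uv,z): return rl(ray("w",uv,z,(d["fx"],d["cx"],d["cy"]),d["extrinsics"]))
E
python3 - <<'E'
from h import *
from workcell import get_image
d=get_image("wrist")
print(wr(d,(429,185),.014),wr(d,(295,108),.006))
E
```

```text
[-52.4592 -80.6456  14.    ] [ -81.8596 -134.1271    6.    ]
```

jog_arm(
  series=[
    [-1, [0.5, 0, 0], 0],
    [-1, [1.0, 0, 0], 0],
    [-1, [1.5, 0, 0], 0],
    [-1, [2.0, 0, 0], 0],
    [-1, [2.4, 0, 0], 0],
    [-1, [2.8, 0, 0], 0],
    [-1, [2.8, 0, 0], 0],
  ],
)

```text
t: 14.4
ee_pos: [0.5898, -0.0456, 0.0188]
tcp_rot: [2.106, 2.328, 0.0]
ft_force: [1.9, -7.7, 1.8]
grip_width: 0.0852
```

```bash
python3 - <<'E'
from h import *
from workcell import get_image
for n in("wrist","side","top"):
  d=get_image(n);cv2.imwrite(f"pics/{n}8.png",d["image"])
a=cv2.imread("pics/side8.png")[90:240,210:410];cv2.imwrite("pics/side8.png",cv2.resize(a,(800,600),interpolation=cv2.INTER_CUBIC))
a=cv2.imread("pics/top8.png")[150:300,140:340];cv2.imwrite("pics/top8.png",cv2.resize(a,(800,600),interpolation=cv2.INTER_CUBIC))
go(toolstate()["ee_pos"]);print(rl(toolstate()["ee_pos"]))
E
```

```text
pos [ 0.5898 -0.0457  0.0187] yaw 95.72 tilt 0.11 grip 0.0853 F [ 2.1821 -6.6962  1.8101] t 14.55 j [-0.2071  0.3671  1.6691 -0.0009  1.1036 -1.8773]
SHIFT [0.0, 0.0, 0.0] TURN 0.0
[  -7.2279 -112.7129   18.7222]
```

View pics/wrist8.png

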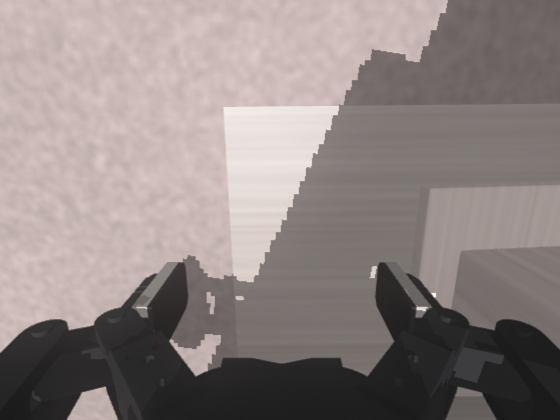

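View pics/side8.png

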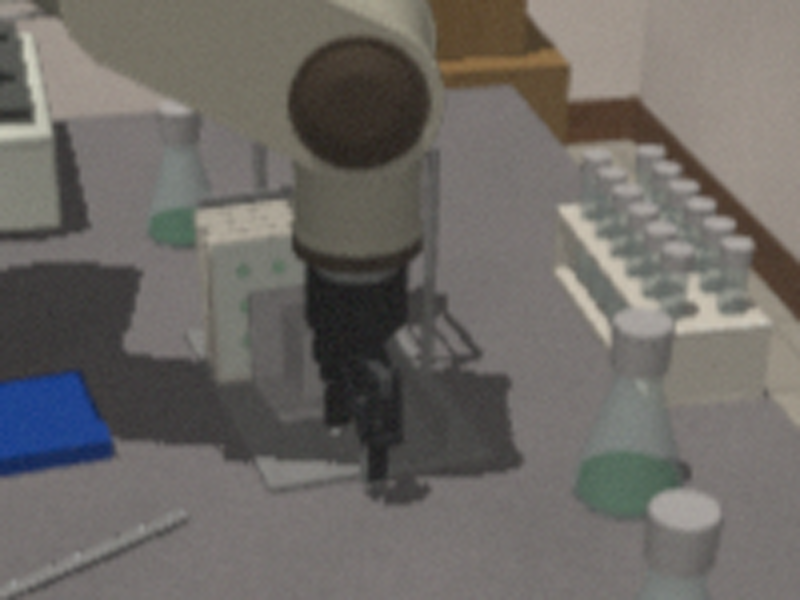

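View pics/top8.png

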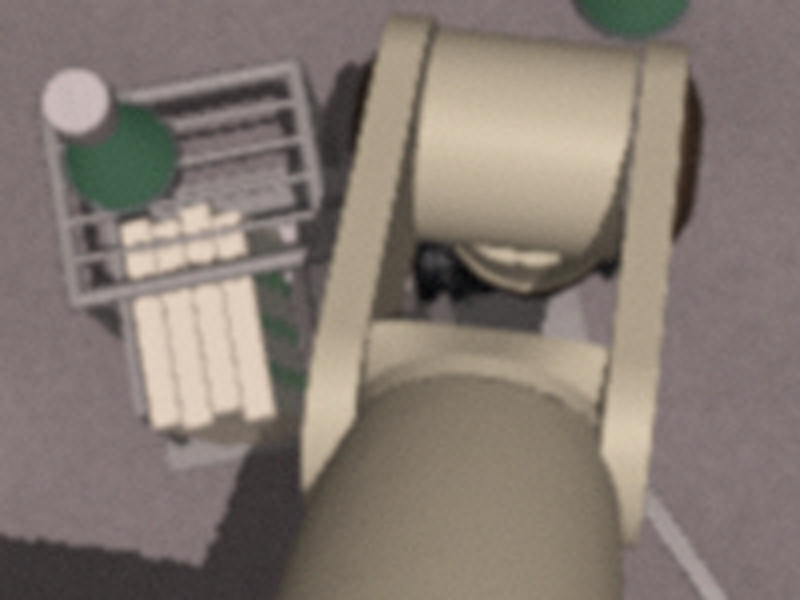

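jog_arm(
  series=[
    [-1, [0.4, -0.3, 0], 0],
    [-1, [0.7, -0.6, 0], 0],
    [-1, [1.0, -0.6, 0], 0],
    [-1, [1.3, -0.6, 0], 0],
    [-1, [1.5, -0.6, 0], 0],
    [-1, [1.5, -0.6, 0], 0],
  ],
)

```text
t: 15.3
ee_pos: [0.5833, -0.0335, 0.0191]
tcp_rot: [2.105, 2.324, -0.001]
ft_force: [9.4, -24.3, -3.9]
grip_width: 0.0852
```

```bash
cat > look.py <<'E'
import sys
from h import *
from workcell import get_image
i=sys.argv[1]
for n in("wrist","side","top"):
  d=get_image(n);im=d["image"]
  if n=="side": im=cv2.resize(im[90:240,210:410],(800,600),interpolation=cv2.INTER_CUBIC)
  if n=="top": im=cv2.resize(im[150:300,140:340],(800,600),interpolation=cv2.INTER_CUBIC)
  if n=="wrist": np.savez(f"w{i}.npz",fx=d["fx"],cx=d["cx"],cy=d["cy"],extrinsics=d["extrinsics"])
  cv2.imwrite(f"pics/{n}{i}.png",im)
go(toolstate()["ee_pos"]);print(rl(toolstate()["ee_pos"]))
E
python3 look.py 9
```

```text
pos [ 0.5833 -0.0335  0.0191] yaw 95.66 tilt 0.35 grip 0.0852 F [  8.5376 -25.6457  -4.8423] t 15.45 j [-0.1874  0.3524  1.6891 -0.0042  1.0954 -1.855 ]
SHIFT [0.0, 0.0, 0.0] TURN 0.0
[ -12.4258 -100.0083   19.0529]
```

View pics/wrist9.png

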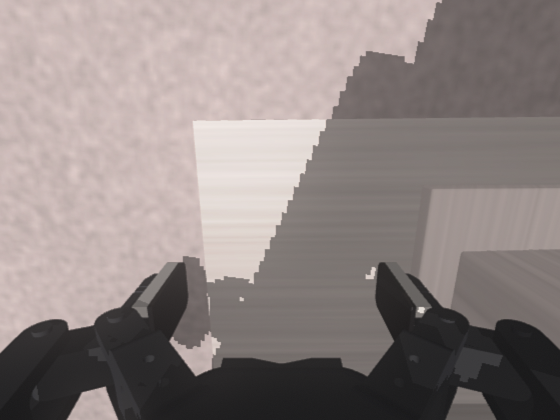

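View pics/side9.png

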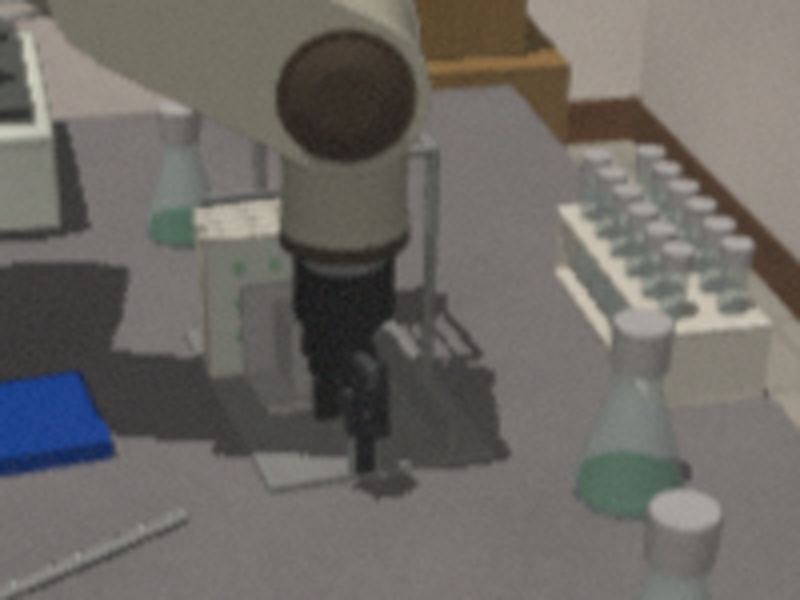

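View pics/top9.png

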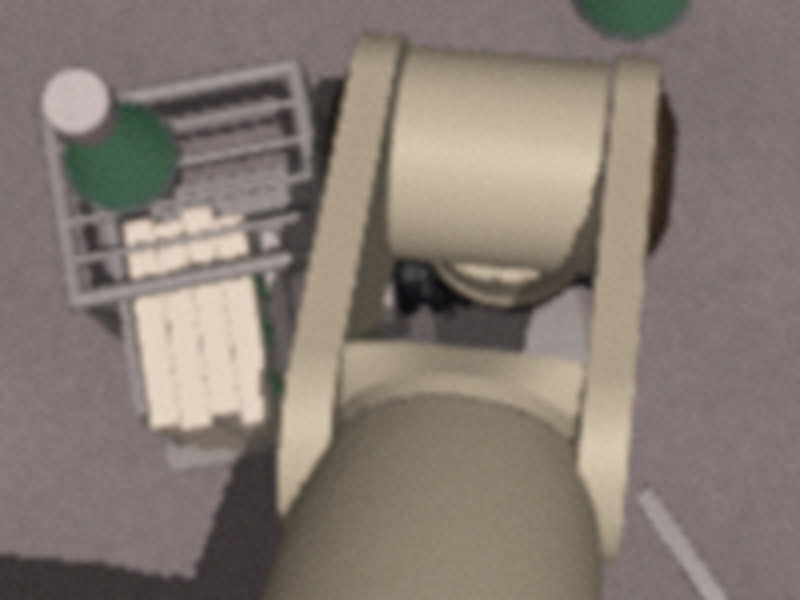

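```bash
python3 - <<'E'
from h import *
d=dict(np.load("w9.npz"))
for uv in [(429,188),(419,285),(193,122),(461,252)]: print(wr(d,uv,.014 if uv[0]!=193 else .006), wr(d,uv,.074))
t=lambda u,v:(140+u/4,150+v/4)
print("top of dish4 front/back edges & others (z=.126)")
for uv in [(264,418),(240,412),(210,415),(183,425),(152,430),(248,280),(137,300)]: print(uv,rl(ray("top",t(*uv),.126)))
# predicted final upright corners
for P in [(-80,52,126),(-80,120,126),(40,52,126)]:
  q=proj("top",[rw(P)])[0]; print(P,(q-[140,150])*4)
s=lambda u,v:(210+u/4,90+v/4)
print("side dish4 front bottom -x corner",rl(ray("side",s(214,377),.006)), "top",rl(ray("side",s(203,238),.126)))
for P in [(-80,52,6),(-80,52,126)]:
  q=proj("side",[rw(P)])[0]; print(P,(q-[210,90])*4)
E
```

```text
[-56.0023 -40.298   14.    ] [-69.3291 -68.2208  74.    ]
[-12.4861 -39.0194  14.    ] [-46.592  -67.5528  74.    ]
[ -81.3586 -135.136     6.    ] [ -82.6575 -116.6362   74.    ]
[-28.2348 -23.1304  14.    ] [-54.8207 -59.2508  74.    ]
top of dish4 front/back edges & others (z=.126)
(264, 418) [-83.4735  56.5086 126.    ]
(240, 412) [-77.5271  69.2348 126.    ]
(210, 415) [-75.9811  86.0872 126.    ]
(183, 425) [-78.6829 101.8735 126.    ]
(152, 430) [-78.1514 119.4122 126.    ]
(248, 280) [ -3.3042  52.76   126.    ]
(137, 300) [ -2.7287 116.7122 126.    ]
(-80, 52, 126) [271.0896 410.4433]
(-80, 120, 126) [151.6377 433.3657]
(40, 52, 126) [237.5391 207.4937]
side dish4 front bottom -x corner [-80.3308  43.1868   6.    ] top [-81.7794  58.6856 126.    ]
(-80, 52, 6) [211.718  372.0565]
(-80, 52, 126) [207.0352 241.0383]
```

jog_arm(
  series=[
    [-1, [0.3, 0, 0], 0],
    [-1, [0.4, 0, 0], 0],
    [-1, [0.4, 0, 0], 0],
  ],
)

```text
t: 15.82
ee_pos: [0.5842, -0.0329, 0.0195]
tcp_rot: [2.103, 2.318, -0.004]
ft_force: [10.6, -36.4, -6.2]
grip_width: 0.0856
```

```bash
python3 look.py 10; python3 - <<'E'
from h import *
im=cv2.imread("pics/side10.png")
import numpy as np
P=[(-55,45,86),(-55,45,6),(35,45,86),(-55,-40,6),(-55,-40,14),(-30,-25,74),(10,-25,74),(35,-40,6)]
for p in P:
  q=(proj("side",[rw(p)])[0]-[210,90])*4; cv2.circle(im,tuple(int(v) for v in q),3,(0,0,255),1)
cv2.imwrite("pics/side10m.png",cv2.resize(im[180:520,150:550],(800,680))[:600])
E
```

```text
pos [ 0.5842 -0.033   0.0195] yaw 95.58 tilt 0.68 grip 0.0853 F [  9.8864 -37.2496  -6.4273] t 15.97 j [-0.1838  0.3516  1.6892 -0.0092  1.0922 -1.8477]
SHIFT [0.0, 0.0, 0.0] TURN 0.0
[-11.511  -99.5033  19.4525]
```

View pics/side10m.png

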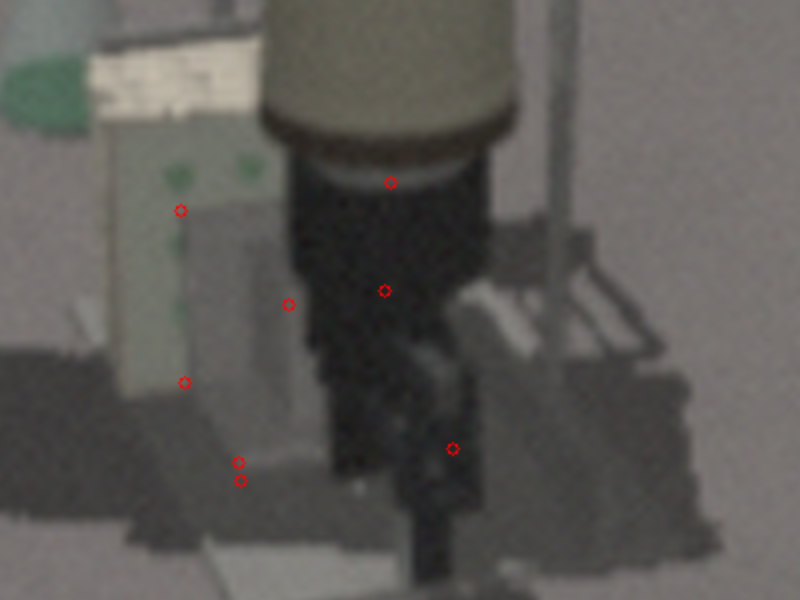

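View pics/wrist10.png

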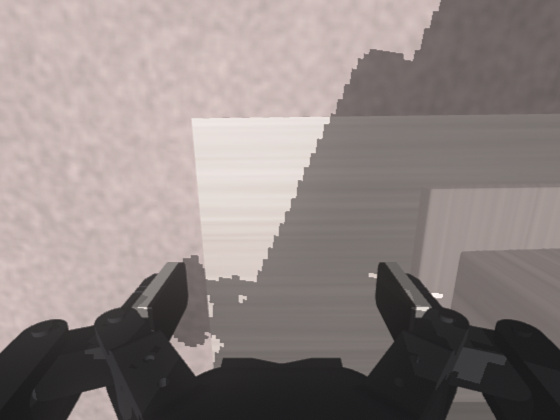

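```bash
python3 - <<'E'
from h import *
s=toolstate();print(s["ft_force"],s["torque"],s["t"])
im=cv2.imread("pics/top10.png");cv2.imwrite("pics/top10z.png",cv2.resize(im[180:480,100:340],(600,750))[:600])
im=cv2.imread("pics/side10.png");cv2.imwrite("pics/side10z.png",cv2.resize(im[180:420,170:330],(400,600),interpolation=cv2.INTER_CUBIC))
E
```

```text
[  9.8864 -37.2496  -6.4273] [-4.5823 -1.1464 -0.5006] 15.975
```

View pics/top10z.png

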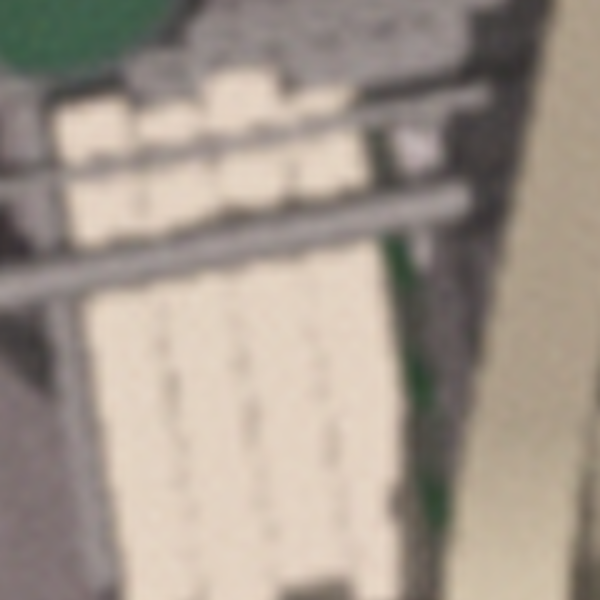

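View pics/side10z.png

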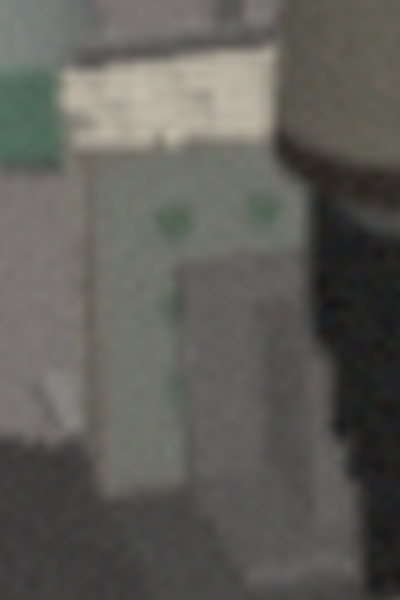

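```bash
python3 - <<'E'
from h import *
for z in (10.5,60,80,100,120,140,150,160,170,180,190,200):
  print(z,((proj("side",[rw((-11.5,-99.5,z))])[0]-[210,90])*4).round(),((proj("side",[rw((-11.5,-99.5-40,z))])[0]-[210,90])*4).round())
E
```

```text
10.5 [344. 444.] [360. 470.]
60 [345. 388.] [361. 414.]
80 [345. 365.] [361. 390.]
100 [345. 342.] [362. 366.]
120 [345. 318.] [362. 342.]
140 [345. 294.] [362. 318.]
150 [346. 282.] [362. 305.]
160 [346. 270.] [362. 293.]
170 [346. 257.] [363. 280.]
180 [346. 245.] [363. 268.]
190 [346. 232.] [363. 255.]
200 [346. 220.] [363. 242.]
```

jog_arm(
  series=[
    [-1, [-0.5, 0, 0], 0],
    [-1, [-1.5, 0, 0.05], 0],
    [-1, [-2.5, 0, 0.1], 0],
    [-1, [-2.5, -1.5, 0.1], 0],
    [-1, [-2.5, -3.5, 0.1], 0],
    [-1, [-2.5, -3.5, 0.1], 0],
  ],
)

```text
t: 16.73
ee_pos: [0.5503, -0.0611, 0.0185]
tcp_rot: [2.104, 2.319, -0.004]
ft_force: [1.0, 0.1, 0.0]
grip_width: 0.0858
```

```bash
python3 look.py 11;python3 - <<'E'
from h import *
g=rw((-47,-105,0));go([g[0],g[1],.0185],np.degrees(.1)+90)
E
```

```text
pos [ 0.5521 -0.0612  0.0187] yaw 95.58 tilt 0.70 grip 0.0856 F [ 0.1958 -0.5406 -0.8066] t 16.88 j [-0.245   0.2987  1.7636 -0.0085  1.0697 -1.9091]
SHIFT [0.0, 0.0, 0.0] TURN 0.0
[ -46.2935 -124.3663   18.7249]
pos [ 0.5521 -0.0612  0.0187] yaw 95.58 tilt 0.70 grip 0.0856 F [ 0.1958 -0.5406 -0.8066] t 16.88 j [-0.245   0.2987  1.7636 -0.0085  1.0697 -1.9091]
SHIFT [1.94, -0.08, 0.0] TURN -0.2
```

View pics/wrist11.png

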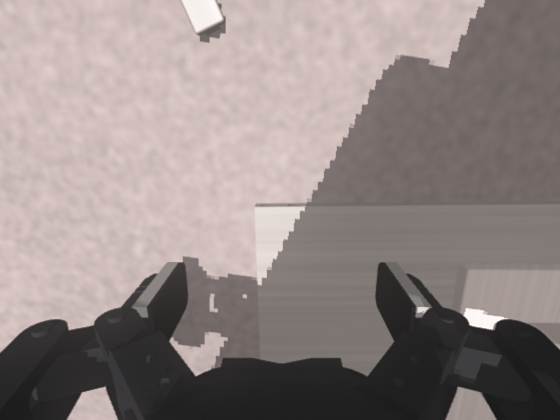

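View pics/side11.png

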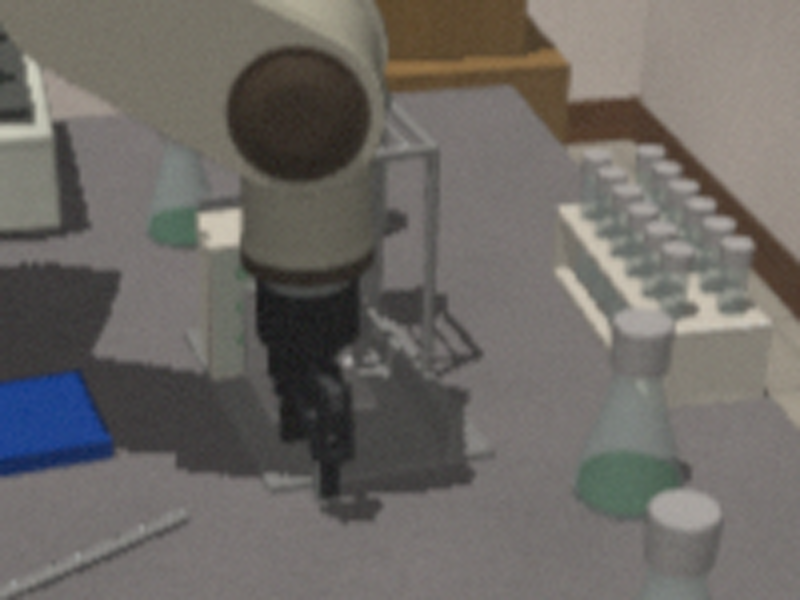

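```bash
python3 - <<'E'
from h import *
d=dict(np.load("w11.npz"))
print(wr(d,(467,268),.014),wr(d,(256,205),.006))
E
```

```text
[-56.7662 -44.0905  14.    ] [ -82.4424 -134.4965    6.    ]
```

jog_arm(
  series=[
    [-1, [0.8, -0.3, 0], 0],
    [-1, [1.6, -0.3, 0], 0],
    [-1, [2.1, -0.3, 0], 0],
    [-1, [2.4, -0.3, 0], 0],
    [-1, [2.7, -0.3, 0], 0],
    [-1, [2.9, -0.3, 0], 0],
    [-1, [2.9, -0.3, 0], 0],
  ],
)

```text
t: 17.75
ee_pos: [0.5463, -0.0325, 0.0184]
tcp_rot: [2.103, 2.318, -0.003]
ft_force: [0.6, -0.5, -0.7]
grip_width: 0.0854
```

```bash
python3 look.py 12;python3 - <<'E'
from h import *
print(toolstate()["torque"])
E
```

```text
pos [ 0.5463 -0.0327  0.0184] yaw 95.57 tilt 0.70 grip 0.0853 F [0.711  0.143  0.3762] t 17.90 j [-0.1962  0.2845  1.7833 -0.0091  1.0646 -1.8599]
SHIFT [0.0, 0.0, 0.0] TURN 0.0
[-49.2158 -95.4556  18.4261]
[ 0.0422  0.0151 -0.0098]
```

View pics/wrist12.png

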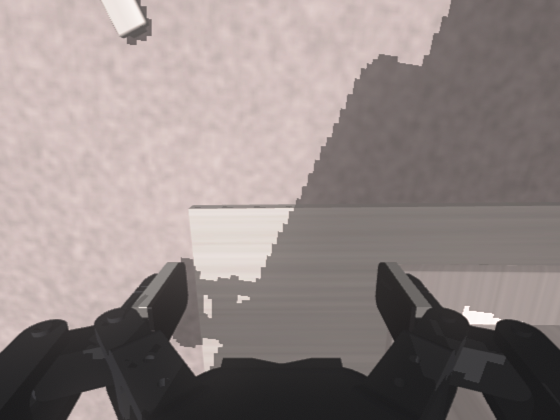

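View pics/top12.png

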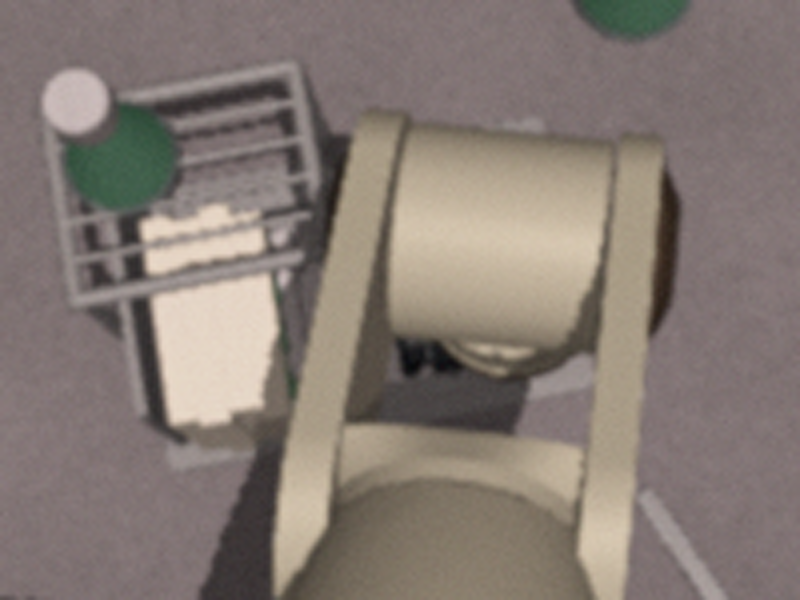

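```bash
python3 - <<'E'
from h import *
d=dict(np.load("w12.npz"))
print(wr(d,(413,270),.014),wr(d,(190,206),.006))
# where do finger features project: tip corners
s=toolstate();M=R.from_rotvec(s["tcp_rot"]).as_matrix();p=s["ee_pos"]
for L in [(.0427,-.011,.009),(.0427,.011,.009),(.057,-.011,.009),(.057,-.011,-.02),(.0427,-.011,-.02)]:
  print(L,proj("w",[p+M@np.array(L)],(d["fx"],d["cx"],d["cy"]),d["extrinsics"]), rl(p+M@np.array(L)))
t=lambda u,v:(140+u/4,150+v/4)
for uv in [(152,300),(275,285),(170,425),(262,405)]: print(uv,rl(ray("top",t(*uv),.126)))
E
```

```text
[-56.9164 -38.2397  14.    ] [ -83.0712 -134.3576    6.    ]
(0.0427, -0.011, 0.009) [[376.2824 258.1378]] [-60.0389 -52.8208   8.9169]
(0.0427, 0.011, 0.009) [[372.2771 301.906 ]] [-38.0395 -52.8801   9.061 ]
(0.057, -0.011, 0.009) [[408.625  258.1749]] [-59.9994 -38.5216   8.7703]
(0.057, -0.011, -0.02) [[439.8196 292.8821]] [-60.1885 -38.2237  37.7682]
(0.0427, -0.011, -0.02) [[399.5471 292.8353]] [-60.228  -52.5229  37.9148]
(152, 300) [ -4.362  108.3202 126.    ]
(275, 285) [ -9.1313  38.0909 126.    ]
(170, 425) [-77.2854 109.052  126.    ]
(262, 405) [-75.9669  56.4328 126.    ]
```

jog_arm(
  series=[
    [-1, [0.15, 0, 0], 0],
    [-1, [0.3, 0, 0], 0],
    [-1, [0.4, 0, 0], 0],
    [-1, [0.4, 0, 0], 0],
  ],
)

```text
t: 18.4
ee_pos: [0.5459, -0.0291, 0.0184]
tcp_rot: [2.102, 2.318, -0.004]
ft_force: [-0.7, -5.4, 1.0]
grip_width: 0.0851
```

```bash
python3 look.py 13
```

```text
pos [ 0.5459 -0.0291  0.0184] yaw 95.57 tilt 0.74 grip 0.0855 F [-1.1578 -5.201  -0.2115] t 18.55 j [-0.1894  0.2835  1.7847 -0.0101  1.0641 -1.8526]
SHIFT [0.0, 0.0, 0.0] TURN 0.0
[-49.2198 -91.8722  18.4374]
```

View pics/top13.png

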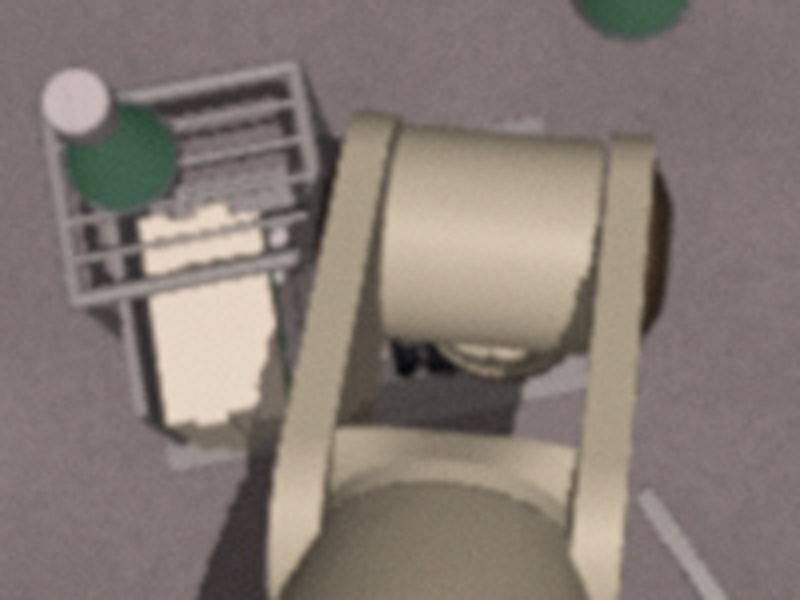

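View pics/wrist13.png

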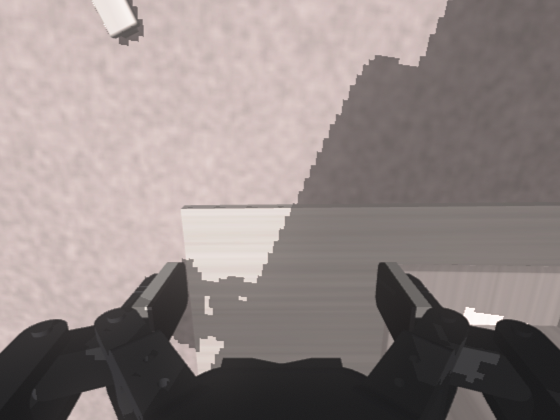

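View pics/side13.png

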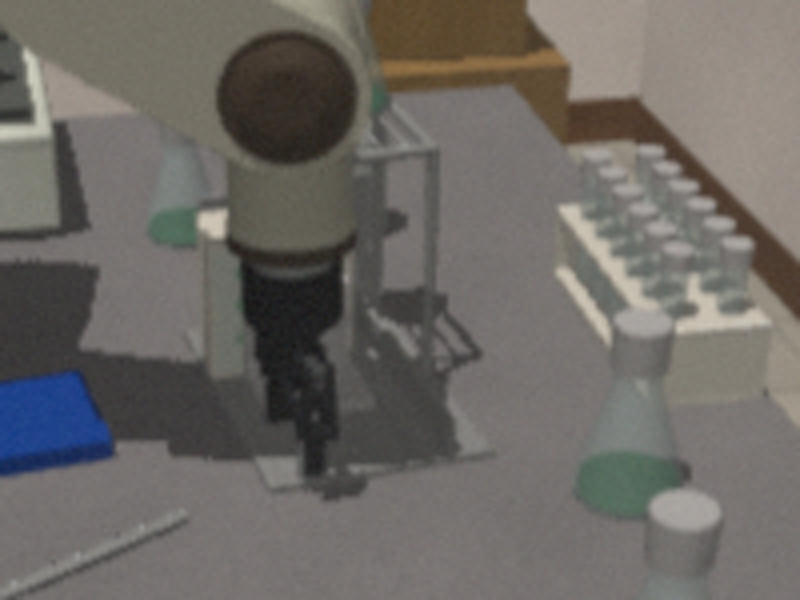

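```bash
python3 - <<'E'
from h import *
im=cv2.imread("pics/top13.png")
im=cv2.resize(np.clip((im.astype(float)/255)**.6*255,0,255).astype(np.uint8)[170:470,100:340],(800,1000),interpolation=cv2.INTER_CUBIC)
def T(P): 
  q=(proj("top",[rw(P)])[0]-[140,150])*4; q=(q-[100,170])*(800/240,1000/300); return tuple(int(v) for v in q)
for y,c in ((120,(0,0,255)),(52,(0,0,255)),(109,(255,0,0)),(41,(255,0,0))):
  cv2.line(im,T((-77,y,126)),T((43,y,126)),c,1)
cv2.line(im,T((-60,50,86)),T((30,50,86)),(0,255,0),1)
cv2.line(im,T((-70,120,134)),T((80,120,134)),(0,255,255),1)
cv2.imwrite("pics/top13z.png",cv2.resize(im,(480,600)))
im=cv2.imread("pics/side13.png")
im=cv2.resize(np.clip((im.astype(float)/255)**.6*255,0,255).astype(np.uint8)[180:420,160:400],(600,600),interpolation=cv2.INTER_CUBIC)
def S(P): 
  q=(proj("side",[rw(P)])[0]-[210,90])*4; q=(q-[160,180])*2.5; return tuple(int(v) for v in q)
cv2.line(im,S((-77,52,6)),S((-77,52,126)),(0,0,255),1);cv2.line(im,S((-77,120,126)),S((-77,52,126)),(0,0,255),1)
cv2.imwrite("pics/side13z.png",im)
E
```

```text
(no output)
```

View pics/top13z.png

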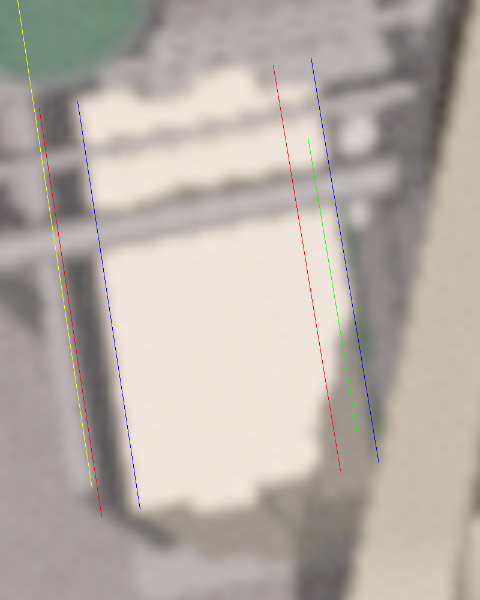

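View pics/side13z.png

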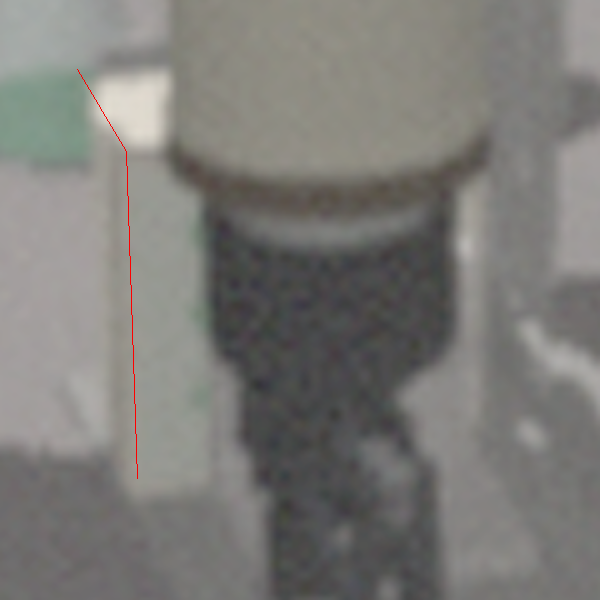

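```bash
python3 - <<'E'
from h import *
g=rw((-240,-130,0));go([g[0],g[1],.2],None)
E
```

```text
pos [ 0.5459 -0.0291  0.0184] yaw 95.57 tilt 0.74 grip 0.0855 F [-1.1578 -5.201  -0.2115] t 18.55 j [-0.1894  0.2835  1.7847 -0.0101  1.0641 -1.8526]
SHIFT [-4.07, -18.95, -18.24] TURN 0.0
```

jog_arm(
  series=[
    [-1, [-0.5, 0, 0], 0],
    [-1, [-2, 0, 0], 0],
    [-1, [-4, 0, -2], 0],
    [-1, [-4, 0, -8], 0],
    [-1, [-4, -5, -13], 0],
    [-1, [-4, -11, -18], 0],
    [-1, [-4, -17, -18], 0],
    [-1, [-4, -19, -18], 0],
  ],
)

```text
t: 19.55
ee_pos: [0.3575, -0.0861, 0.1986]
tcp_rot: [2.102, 2.316, -0.003]
ft_force: [0.6, -0.1, 0.3]
grip_width: 0.0855
```

```bash
python3 look.py 14; python3 - <<'E'
from h import *
for n,sl in (("top",(slice(100,520),slice(60,620))),("side",(slice(150,480),slice(150,590)))):
  im=cv2.imread(f"pics/{n}14.png")[sl]; im=np.clip((im.astype(float)/255)**.6*255,0,255).astype(np.uint8)
  cv2.imwrite(f"pics/{n}14z.png",cv2.resize(im,(800,600),interpolation=cv2.INTER_CUBIC))
E
```

```text
pos [ 0.3586 -0.0863  0.1984] yaw 95.48 tilt 0.85 grip 0.0854 F [0.6521 0.6417 0.9207] t 19.70 j [-0.4407 -0.2816  1.9534 -0.0062  1.4562 -2.1064]
SHIFT [0.0, 0.0, 0.0] TURN 0.0
[-241.3047 -130.0096  198.3985]
```

View pics/top14z.png

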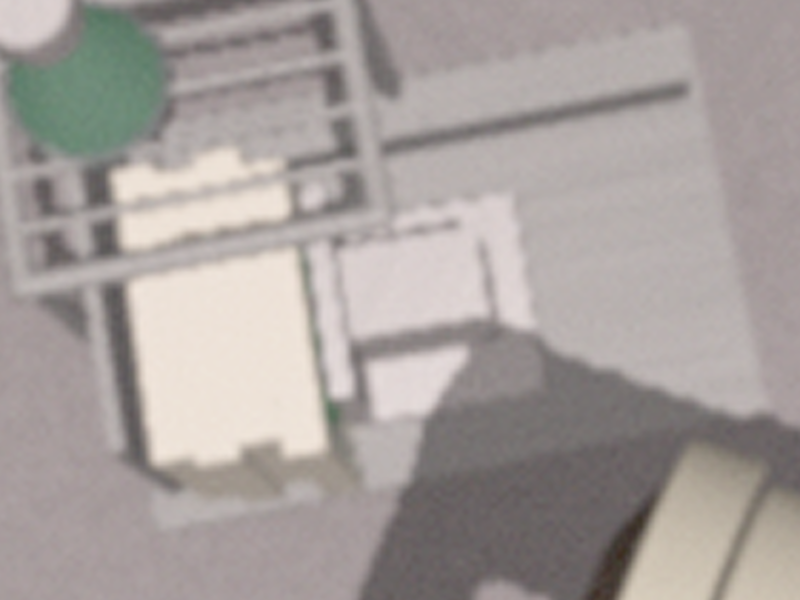

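View pics/side14z.png

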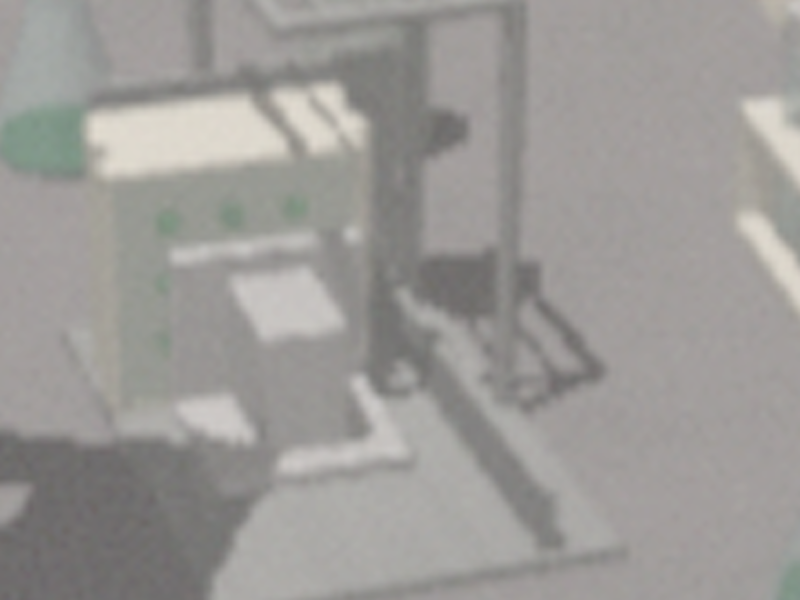

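View pics/wrist14.png

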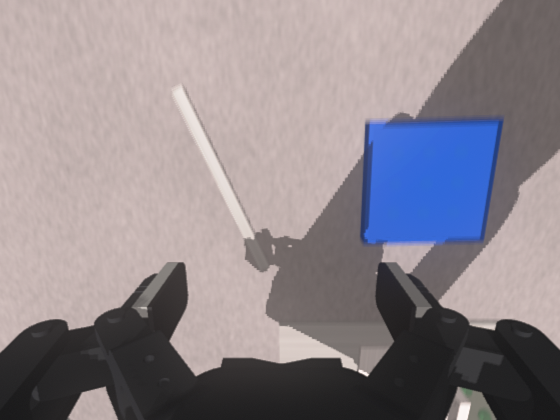

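```bash
python3 - <<'E'
from h import *
t=lambda u,v:(140+(60+u/1.42857)/4,150+(100+v/1.42857)/4)
s=lambda u,v:(210+(150+u*440/800)/4,90+(150+v*330/600)/4)
for n,uv,z in [("row back -x",(150,462),.126),("row back +x",(114,172),.126),("front -x",(330,457),.126),("front mid",(305,265),.126),("front+x",(290,215),.126),
 ("d2/3 end",(242,450),.126),("notch",(283,443),.126),
 ("plate face +x",(312,240),.086),("plate face -x",(333,400),.086),("plate back -x",(355,400),.086),("foot rear +x",(513,193),.014),("foot rear -x?",(543,385),.014),("stem",(492,325),.074),("stem2",(475,232),.074),
 ("rackC",(765,405),.006),("rackD",(690,25),.006),("rack",(160,525),.006)]:
  print(n,rl(ray("top",t(*uv),z)).round(1))
print("side")
for n,uv,z in [("d4 bot -x",(120,435),.006),("d4 top front -x",(108,180),.126),("d4 top front +x",(370,150),.126),("back top -x",(85,115),.126),("plate top -x",(172,262),.086),("plate top back? +x",(360,238),.086),("foot rear+x",(410,460),.006),("rackC",(620,550),.006)]:
  print(n,rl(ray("side",s(*uv),z)).round(1))
E
```

```text
row back -x [-75.9 111.7 126. ]
row back +x [ 43.2 108.3 126. ]
front -x [-87.4  41.8 126. ]
front mid [ -9.3  39.  126. ]
front+x [ 12.1  41.6 126. ]
d2/3 end [-78.1  75.4 126. ]
notch [-78.4  59.1 126. ]
plate face +x [ 9.9 38.6 86. ]
plate face -x [-57.9  41.   86. ]
plate back -x [-59.7  32.1  86. ]
foot rear +x [ 31.2 -44.7  14. ]
foot rear -x? [-55.7 -42.4  14. ]
stem [-37.2 -27.9  74. ]
stem2 [  3.1 -27.8  74. ]
rackC [ -81.6 -135.9    6. ]
rackD [  94.3 -136.3    6. ]
rack [-83.1 131.7   6. ]
side
d4 bot -x [-83.9  22.4   6. ]
d4 top front -x [-81.9  36.8 126. ]
d4 top front +x [ 37.4  33.  126. ]
back top -x [-75. 108. 126.]
plate top -x [-55.9  28.9  86. ]
plate top back? +x [31.3 27.4 86. ]
foot rear+x [ 34.5 -37.9   6. ]
rackC [  95.6 -137.8    6. ]
```

```bash
python3 - <<'E'
from h import *
g=rw((-49,-125,0));go([g[0],g[1],.0185],95.73)
g=rw((-49,-86,0));go([g[0],g[1],.0185],95.73)
E
```

```text
pos [ 0.3586 -0.0863  0.1984] yaw 95.48 tilt 0.85 grip 0.0854 F [0.6521 0.6417 0.9207] t 19.70 j [-0.4407 -0.2816  1.9534 -0.0062  1.4562 -2.1064]
SHIFT [0.81, 19.07, 18.14] TURN -0.3
pos [ 0.3586 -0.0863  0.1984] yaw 95.48 tilt 0.85 grip 0.0854 F [0.6521 0.6417 0.9207] t 19.70 j [-0.4407 -0.2816  1.9534 -0.0062  1.4562 -2.1064]
SHIFT [4.71, 19.06, 18.1] TURN -0.3
```

jog_arm(
  series=[
    [-1, [0.8, 6, 0], -0.3],
    [-1, [0.8, 12, 5], -0.3],
    [-1, [0.8, 17, 10], -0.3],
    [-1, [0.8, 19.1, 15], -0.3],
    [-1, [0.8, 19.1, 17.7], -0.3],
    [-1, [0.8, 19.1, 18.1], -0.3],
    [-1, [1.5, 19.1, 18.1], -0.3],
    [-1, [2.2, 19.1, 18.1], -0.3],
  ],
)

```text
t: 20.7
ee_pos: [0.5486, -0.0478, 0.0191]
tcp_rot: [2.097, 2.319, -0.003]
ft_force: [0.4, 0.0, 0.1]
grip_width: 0.0855
```

jog_arm(
  series=[
    [-1, [0.5, 0, 0], 0],
    [-1, [0.9, 0, 0], 0],
    [-1, [1.3, 0, 0], 0],
    [-1, [1.6, 0, 0], 0],
    [-1, [1.9, 0, 0], 0],
    [-1, [2.2, 0, 0], 0],
    [-1, [2.4, 0, 0], 0],
    [-1, [2.4, 0, 0], 0],
  ],
)

```text
t: 21.7
ee_pos: [0.5462, -0.0243, 0.019]
tcp_rot: [2.096, 2.319, -0.004]
ft_force: [-0.4, -4.8, 0.8]
grip_width: 0.0854
```

```bash
cat > z.py <<'E'
import sys
from h import *
i=sys.argv[1]
for n,sl in (("top",(slice(100,520),slice(60,620))),("side",(slice(150,480),slice(150,590)))):
  im=cv2.imread(f"pics/{n}{i}.png")[sl]; im=np.clip((im.astype(float)/255)**.6*255,0,255).astype(np.uint8)
  cv2.imwrite(f"pics/{n}{i}z.png",cv2.resize(im,(800,600),interpolation=cv2.INTER_CUBIC))
E
python3 look.py 15; python3 z.py 15
```

```text
pos [ 0.5462 -0.0243  0.0189] yaw 95.76 tilt 0.90 grip 0.0858 F [ 0.1065 -4.726   1.2882] t 21.85 j [-0.1798  0.2816  1.786  -0.0116  1.062  -1.8456]
SHIFT [0.0, 0.0, 0.0] TURN 0.0
[-48.4694 -87.1172  18.9237]
```

View pics/top15z.png

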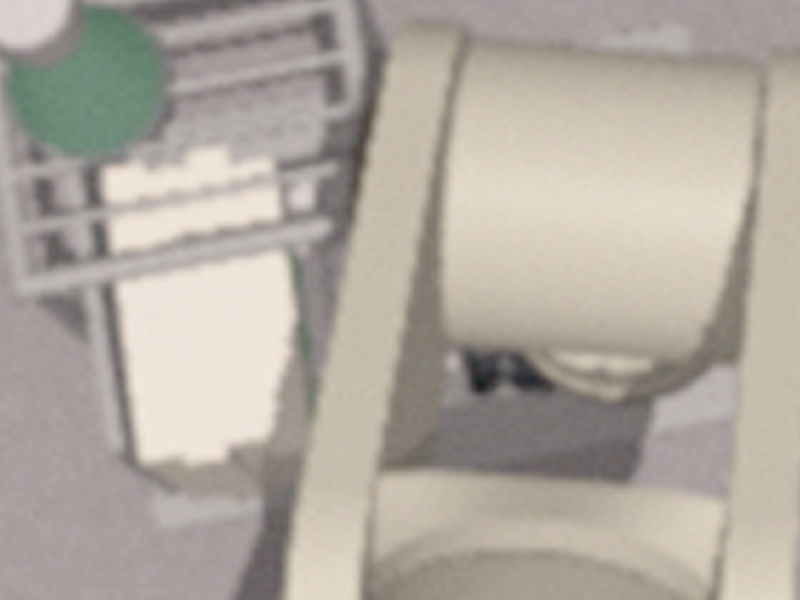

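View pics/wrist15.png

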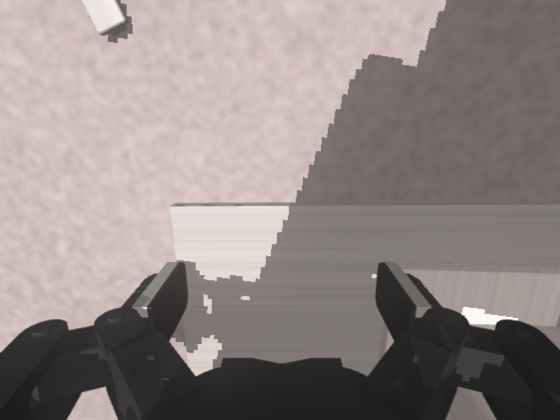

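```bash
python3 - <<'E'
from h import *
g=rw((-150,-20,0));go([g[0],g[1],.2],5.73)
E
```

```text
pos [ 0.5462 -0.0243  0.0189] yaw 95.76 tilt 0.90 grip 0.0858 F [ 0.1065 -4.726   1.2882] t 21.85 j [-0.1798  0.2816  1.786  -0.0116  1.062  -1.8456]
SHIFT [6.48, -9.99, -18.28] TURN -90.0
```

jog_arm(
  series=[
    [-1, [-0.5, 0, 0], 0],
    [-1, [-3, 0, 0], 0],
    [-1, [-4, 0, -4], 0],
    [-1, [-4, -4, -9], 10],
    [-1, [-2, -9, -14], 20],
    [-1, [0, -10, -18], 30],
    [-1, [3, -10, -18], 40],
    [-1, [6, -10, -18], 50],
  ],
)

```text
t: 22.85
ee_pos: [0.4387, 0.0281, 0.1981]
tcp_rot: [2.884, 1.206, 0.01]
ft_force: [0.1, -0.0, -0.0]
grip_width: 0.0855
```

```bash
python3 - <<'E'
from h import *
g=rw((-155,66,0));go([g[0],g[1],.08],5.73)
E
```

```text
pos [0.4387 0.0281 0.1981] yaw 45.40 tilt 0.97 grip 0.0855 F [ 0.0684 -0.0164 -0.0399] t 22.85 j [-0.1041 -0.1178  1.8221 -0.0109  1.4241 -0.8949]
SHIFT [5.39, -7.45, 11.68] TURN 39.7
```

jog_arm(
  series=[
    [-1, [2, -3, 0], 10],
    [-1, [5.4, -7.4, 0], 20],
    [-0.18, [5.4, -7.4, 4], 30],
    [-0.18, [5.4, -7.4, 8], 39.7],
    [-0.18, [5.4, -7.4, 11.7], 39.7],
    [-0.18, [5.4, -7.4, 11.7], 39.7],
    [-0.18, [5.4, -7.4, 11.7], 39.7],
  ],
)

```text
t: 23.72
ee_pos: [0.426, 0.1171, 0.0812]
tcp_rot: [3.125, 0.156, 0.02]
ft_force: [-0.4, -0.1, 0.7]
grip_width: 0.0507
```

```bash
python3 look.py 16; python3 z.py 16; python3 - <<'E'
from h import *
g=rw((-155,66,0));go([g[0],g[1],.030],5.73)
M=R.from_rotvec(toolstate()["tcp_rot"]).as_matrix();print(M)
E
```

```text
pos [0.4261 0.1172 0.0812] yaw 5.70 tilt 1.05 grip 0.0502 F [-0.1498 -0.455   0.2648] t 23.88 j [ 0.1028 -0.0046  1.9687 -0.0144  1.1647  0.0089]
SHIFT [0.0, 0.0, 0.0] TURN 0.0
[-153.8421   65.6377   81.2164]
pos [0.4261 0.1172 0.0812] yaw 5.70 tilt 1.05 grip 0.0502 F [-0.1498 -0.455   0.2648] t 23.88 j [ 0.1028 -0.0046  1.9687 -0.0144  1.1647  0.0089]
SHIFT [-0.18, -0.1, 5.12] TURN -0.0
[[ 0.995   0.0992  0.0141]
 [ 0.0994 -0.995  -0.0118]
 [ 0.0128  0.0132 -0.9998]]
```

View pics/top16z.png

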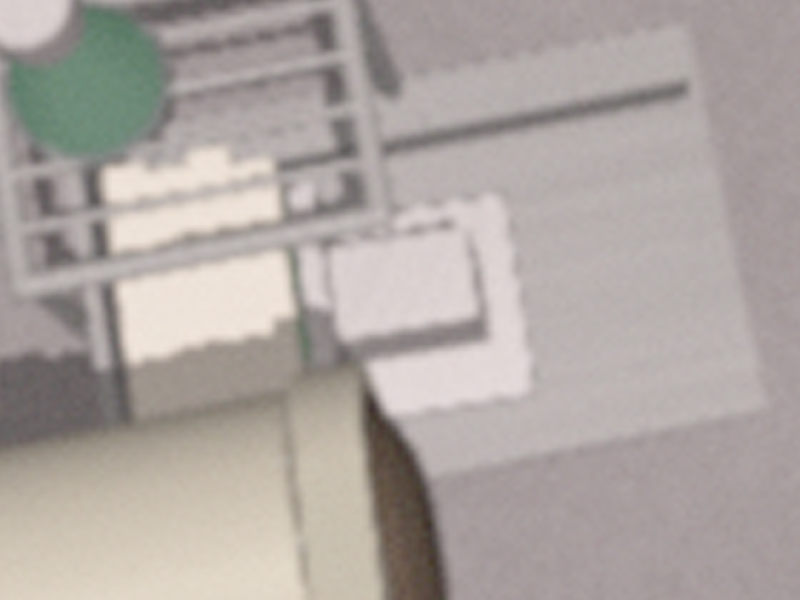

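View pics/side16.png

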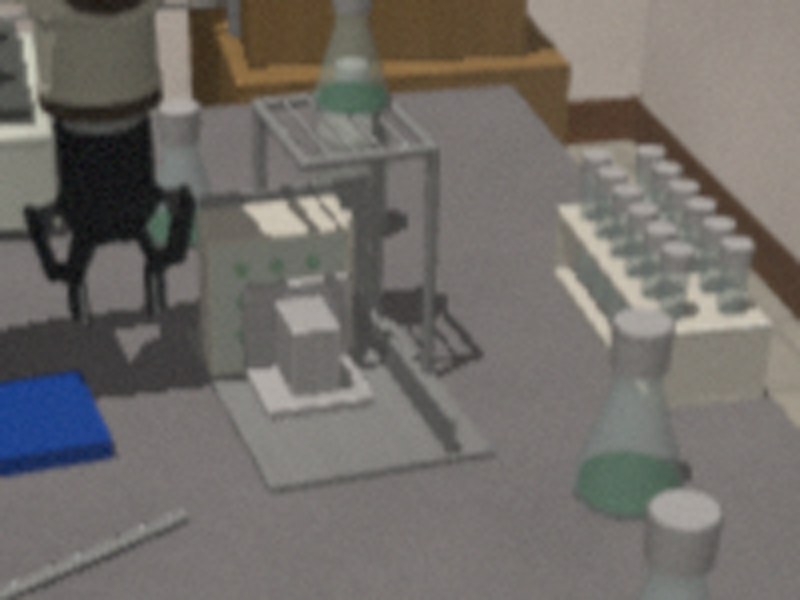

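View pics/wrist16.png

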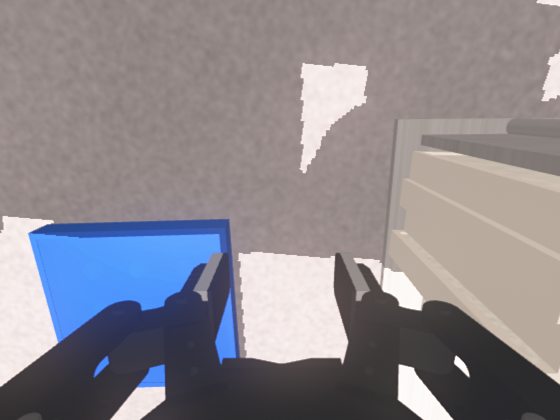

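jog_arm(
  series=[
    [-0.18, [0.8, -0.1, 1], 0],
    [-0.18, [0.8, -0.1, 3], 0],
    [-0.18, [0.8, -0.1, 4.6], 0],
    [-0.18, [0.8, -0.1, 5.1], 0],
    [-0.18, [1.2, -0.1, 5.1], 0],
    [-0.18, [1.6, -0.1, 5.1], 0],
    [-0.18, [2.0, -0.1, 5.1], 0],
    [-0.18, [2.0, -0.1, 5.1], 0],
  ],
)

```text
t: 24.88
ee_pos: [0.4471, 0.1196, 0.0307]
tcp_rot: [3.125, 0.156, 0.022]
ft_force: [-1.0, -1.3, -0.7]
grip_width: 0.0505
```

```bash
python3 look.py 17
```

```text
pos [0.4467 0.1196 0.0306] yaw 5.71 tilt 1.07 grip 0.0507 F [-0.924  -0.4743  0.4684] t 25.02 j [ 0.1034  0.1064  1.9724 -0.0152  1.0498  0.0114]
SHIFT [0.0, 0.0, 0.0] TURN 0.0
[-133.1073   65.9921   30.5616]
```

View pics/wrist17.png

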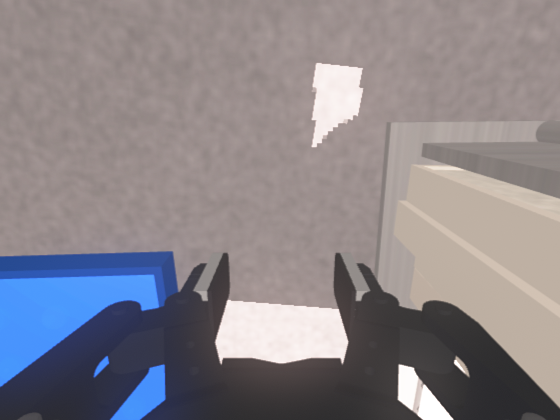

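View pics/side17.png

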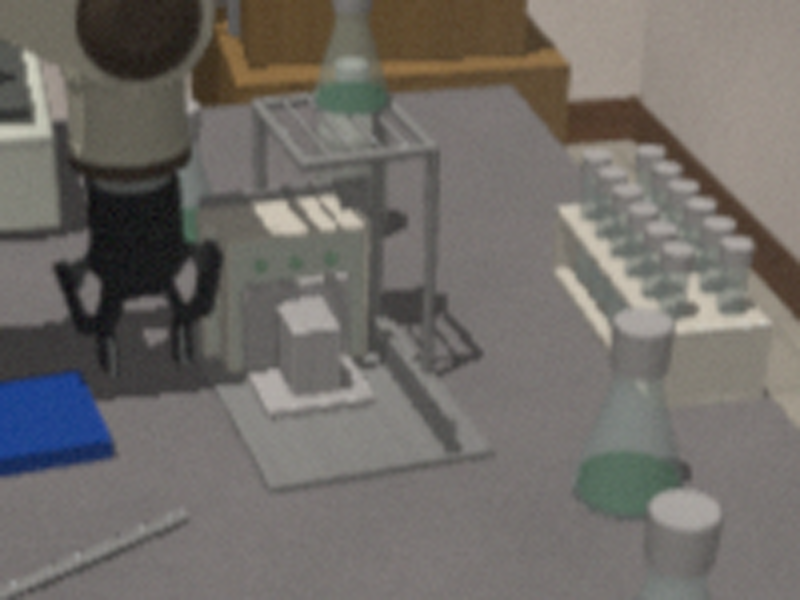

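jog_arm(
  series=[
    [-0.18, [0.2, 0, 0], 0],
    [-0.18, [0.4, 0, 0], 0],
    [-0.18, [0.6, 0, 0], 0],
    [-0.18, [0.6, 0, 0], 0],
  ],
)

```text
t: 25.52
ee_pos: [0.4528, 0.1201, 0.0306]
tcp_rot: [3.125, 0.156, 0.022]
ft_force: [-0.1, -0.2, -0.8]
grip_width: 0.0505
```

jog_arm(
  series=[
    [-0.18, [0.15, 0, 0], 0],
    [-0.18, [0.25, 0, 0], 0],
    [-0.18, [0.25, 0, 0], 0],
  ],
)

```text
t: 25.9
ee_pos: [0.4549, 0.1204, 0.0305]
tcp_rot: [3.125, 0.156, 0.02]
ft_force: [-6.5, -0.6, 2.2]
grip_width: 0.0503
```

```bash
python3 look.py 18;python3 z.py 18
```

```text
pos [0.4549 0.1204 0.0305] yaw 5.71 tilt 1.03 grip 0.0501 F [-7.3939  0.63    2.1268] t 26.05 j [ 0.1034  0.123   1.9536 -0.0152  1.0528  0.0113]
SHIFT [0.0, 0.0, 0.0] TURN 0.0
[-124.8099   66.0091   30.5347]
```

View pics/wrist18.png

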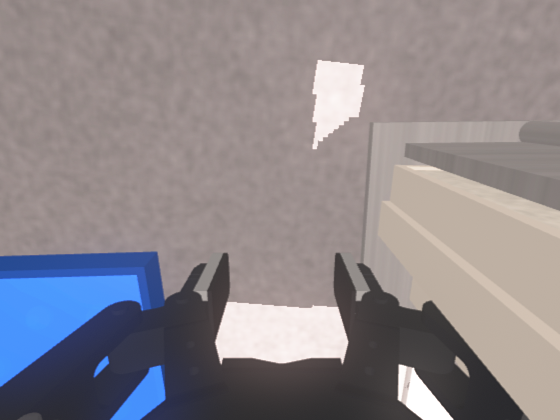

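View pics/side18z.png

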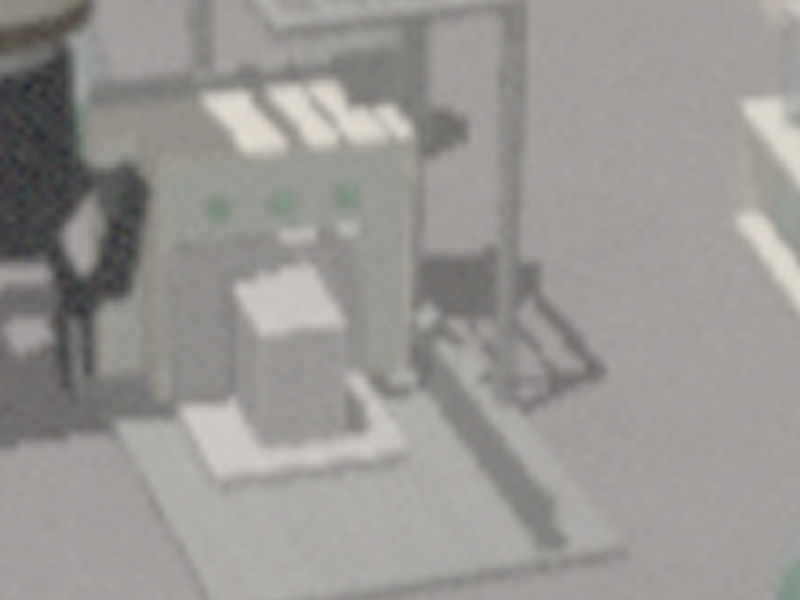

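View pics/top18z.png

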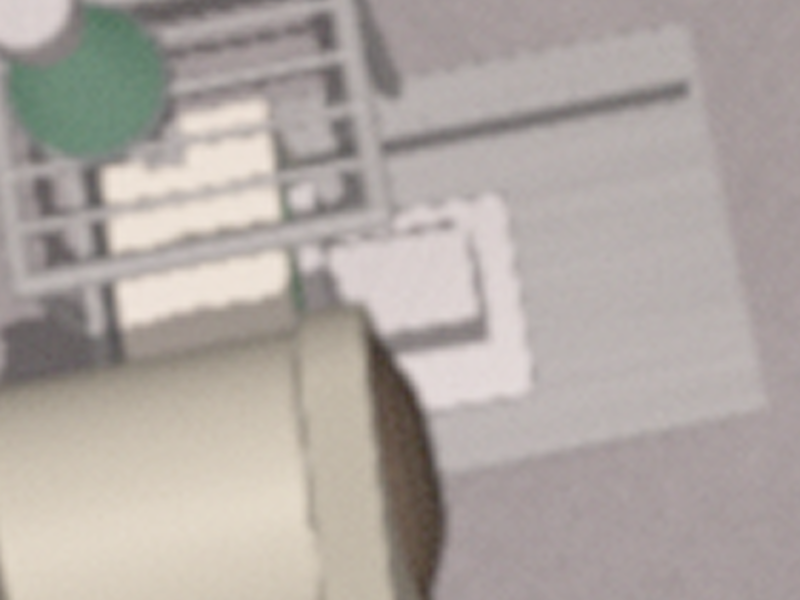

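jog_arm(
  series=[
    [-0.18, [-1, 0, 0], 0],
    [-0.18, [-2.8, 0, 0], 0],
    [-0.18, [-2.8, -1.5, 0], 0],
    [-0.18, [-2.8, -3.4, 0], 0],
    [-0.18, [-2.3, -3.4, 0], 0],
    [-0.18, [-1.8, -3.4, 0], 0],
    [-0.18, [-1.3, -3.4, 0], 0],
    [-0.18, [-0.8, -3.4, 0], 0],
  ],
)

```text
t: 27.05
ee_pos: [0.4439, 0.1531, 0.0299]
tcp_rot: [3.125, 0.155, 0.02]
ft_force: [-2.5, 0.6, -0.7]
grip_width: 0.05
```

jog_arm(
  series=[
    [-0.18, [0.3, 0, 0], 0],
    [-0.18, [0.6, 0, 0], 0],
    [-0.18, [0.6, 0, 0], 0],
  ],
)

```text
t: 27.42
ee_pos: [0.4501, 0.1537, 0.0299]
tcp_rot: [3.125, 0.155, 0.02]
ft_force: [-1.5, -0.8, -0.8]
grip_width: 0.0505
```

```bash
python3 look.py 19;python3 z.py 19
```

```text
pos [0.45   0.1537 0.03  ] yaw 5.68 tilt 1.03 grip 0.0499 F [ 0.1201  0.684  -0.5408] t 27.57 j [ 0.176   0.134   1.9422 -0.0162  1.0543  0.085 ]
SHIFT [0.0, 0.0, 0.0] TURN 0.0
[-126.4322   99.6477   30.0036]
```

View pics/top19z.png

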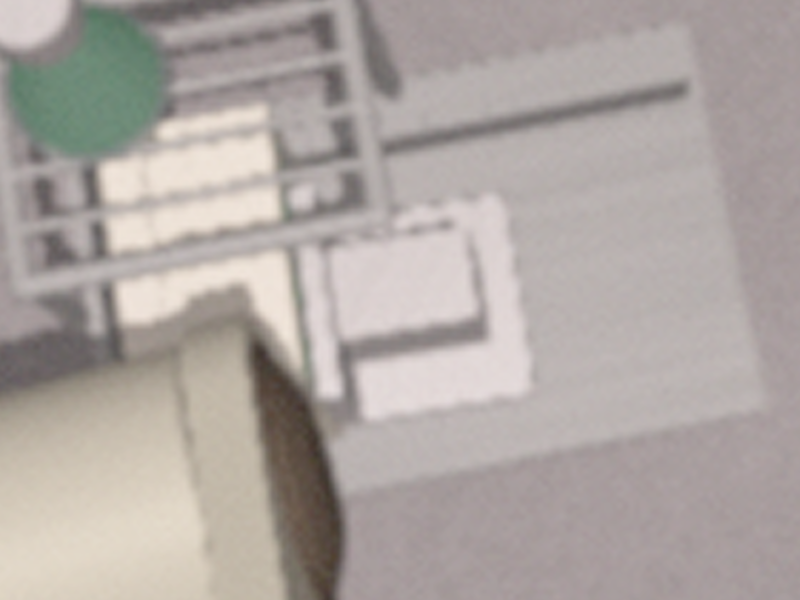

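View pics/wrist19.png

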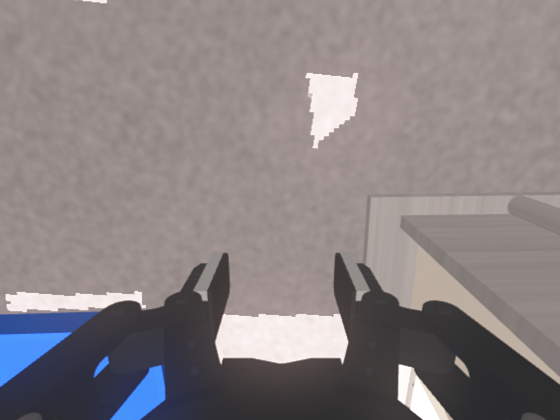

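jog_arm(
  series=[
    [-0.18, [0.1, 0, 0], 0],
    [-0.18, [0.2, 0, 0], 0],
    [-0.18, [0.2, 0, 0], 0],
  ],
)

```text
t: 27.95
ee_pos: [0.4513, 0.1539, 0.0299]
tcp_rot: [3.125, 0.155, 0.018]
ft_force: [-8.2, -0.6, 3.2]
grip_width: 0.0503
```

jog_arm(
  series=[
    [-0.18, [-1, 0, 0], 0],
    [-0.18, [-3, 0, -3], 0],
    [-0.5, [-4, 2, -8], 0],
    [-1, [-4, 7, -13], -10],
    [-1, [-4, 13, -17], -20],
    [-1, [-4, 19, -17], -30],
    [-1, [-4, 22, -17], -40],
    [-1, [-4, 22, -17], -50],
  ],
)

```text
t: 28.95
ee_pos: [0.4309, -0.0691, 0.2028]
tcp_rot: [2.805, 1.375, 0.01]
ft_force: [-0.3, 1.5, 0.5]
grip_width: 0.0853
```

```bash
python3 look.py 20;python3 z.py 20; python3 - <<'E'
from h import *
g=rw((-49,-125,0));go([g[0],g[1],.1],95.73)
E
```

```text
pos [ 0.4309 -0.0672  0.2023] yaw 51.80 tilt 0.99 grip 0.0856 F [-0.0625  0.8049 -0.1612] t 29.10 j [-0.3265 -0.1302  1.8243 -0.0075  1.4319 -1.2295]
SHIFT [0.0, 0.0, 0.0] TURN 0.0
[-167.4741 -118.2549  202.3213]
pos [ 0.4309 -0.0672  0.2023] yaw 51.80 tilt 0.99 grip 0.0856 F [-0.0625  0.8049 -0.1612] t 29.10 j [-0.3265 -0.1302  1.8243 -0.0075  1.4319 -1.2295]
SHIFT [7.75, 8.82, 10.37] TURN -43.9
```

View pics/top20z.png

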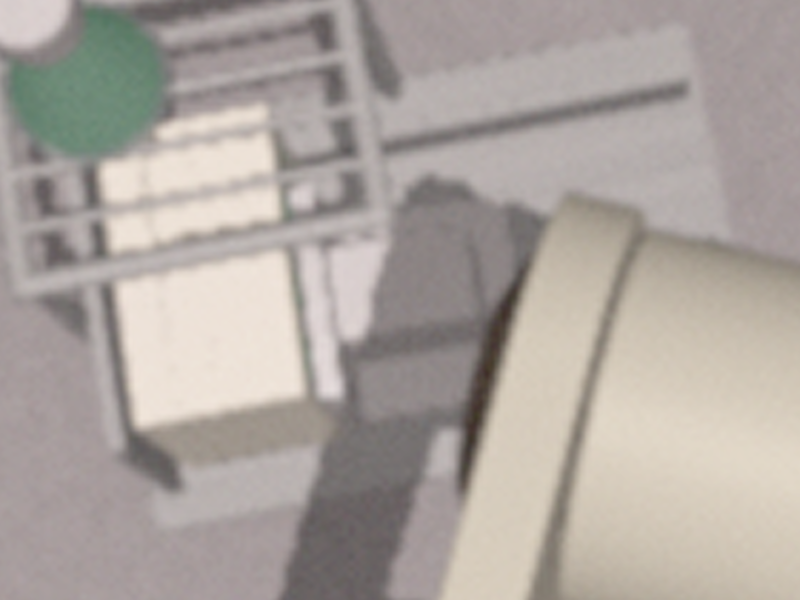

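View pics/side20z.png

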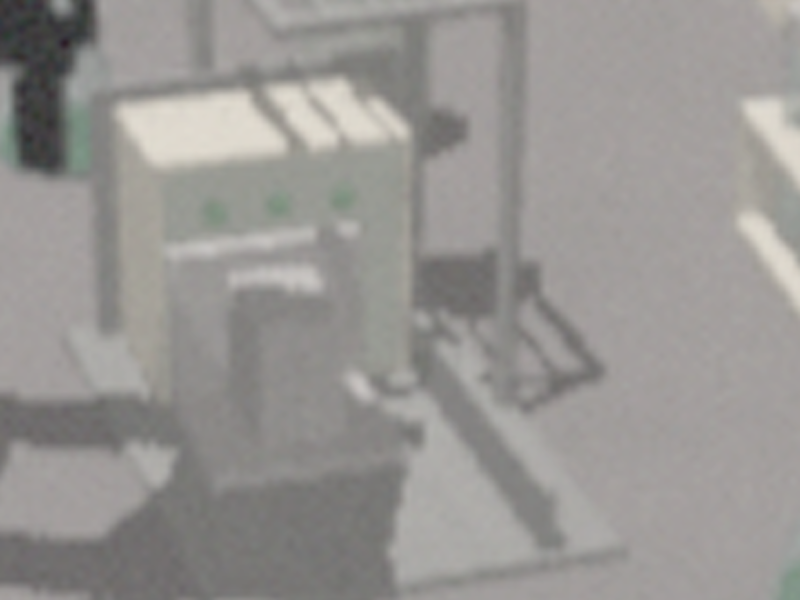

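jog_arm(
  series=[
    [-1, [4, 4, 0], -10],
    [-1, [7.7, 8.8, 2], -20],
    [-1, [7.7, 8.8, 6], -30],
    [-1, [7.7, 8.8, 10], -40],
    [-1, [7.7, 8.8, 14], -43.9],
    [-1, [7.7, 8.8, 18], -43.9],
    [-1, [7.7, 8.8, 18.3], -43.9],
    [-1, [7.7, 8.8, 18.3], -43.9],
  ],
)

```text
t: 30.1
ee_pos: [0.5504, -0.0627, 0.0219]
tcp_rot: [2.098, 2.314, -0.0]
ft_force: [-1.5, -0.4, 1.9]
grip_width: 0.0853
```

```bash
python3 - <<'E'
from h import *
g=rw((-49,-88,0));go([g[0],g[1],.0188],95.73);print(rl(toolstate()["ee_pos"]))
E
```

```text
pos [ 0.5504 -0.0627  0.0219] yaw 95.60 tilt 1.04 grip 0.0853 F [-1.4563 -0.391   1.8624] t 30.10 j [-0.2479  0.2885  1.7695 -0.0098  1.0677 -1.9119]
SHIFT [3.78, -0.1, 0.26] TURN -0.1
[ -48.1185 -125.7413   21.915 ]
```

jog_arm(
  series=[
    [-1, [0.8, -0.1, 0.25], 0],
    [-1, [1.6, -0.1, 0.25], 0],
    [-1, [2.4, -0.1, 0.25], 0],
    [-1, [3.2, -0.1, 0.25], 0],
    [-1, [3.6, -0.1, 0.25], 0],
    [-1, [3.8, -0.1, 0.25], 0],
    [-1, [4.0, -0.1, 0.25], 0],
    [-1, [4.0, -0.1, 0.25], 0],
  ],
)

```text
t: 31.1
ee_pos: [0.5454, -0.0235, 0.0189]
tcp_rot: [2.098, 2.314, -0.001]
ft_force: [-0.5, -4.7, -0.5]
grip_width: 0.0854
```

jog_arm(
  series=[
    [-1, [0.1, 0, 0], 0],
    [-1, [0.2, 0, 0], 0],
    [-1, [0.2, 0, 0], 0],
  ],
)

```text
t: 31.48
ee_pos: [0.5452, -0.0224, 0.0189]
tcp_rot: [2.097, 2.313, -0.003]
ft_force: [-1.9, -9.5, 2.0]
grip_width: 0.0856
```

```bash
python3 - <<'E'
from h import *
s=toolstate();print(rl(s["ee_pos"]),s["ft_force"],s["torque"])
E
```

```text
[-49.2759 -85.0837  18.9321] [-1.897  -9.4552  2.0284] [-1.388   0.4201  0.0707]
```

jog_arm(
  series=[
    [-1, [0.1, 0, 0], 0],
    [-1, [0.2, 0, 0], 0],
    [-1, [0.2, 0, 0], 0],
  ],
)

```text
t: 31.85
ee_pos: [0.5449, -0.0214, 0.019]
tcp_rot: [2.097, 2.312, -0.005]
ft_force: [-3.1, -11.0, 2.3]
grip_width: 0.0851
```

```bash
python3 look.py 21;python3 z.py 21
```

```text
pos [ 0.5449 -0.0214  0.019 ] yaw 95.58 tilt 1.15 grip 0.0852 F [ -2.5045 -10.1966   1.6545] t 32.00 j [-0.1731  0.2776  1.7912 -0.0152  1.0578 -1.834 ]
SHIFT [0.0, 0.0, 0.0] TURN 0.0
[-49.4601 -84.0412  18.9745]
```

View pics/top21z.png

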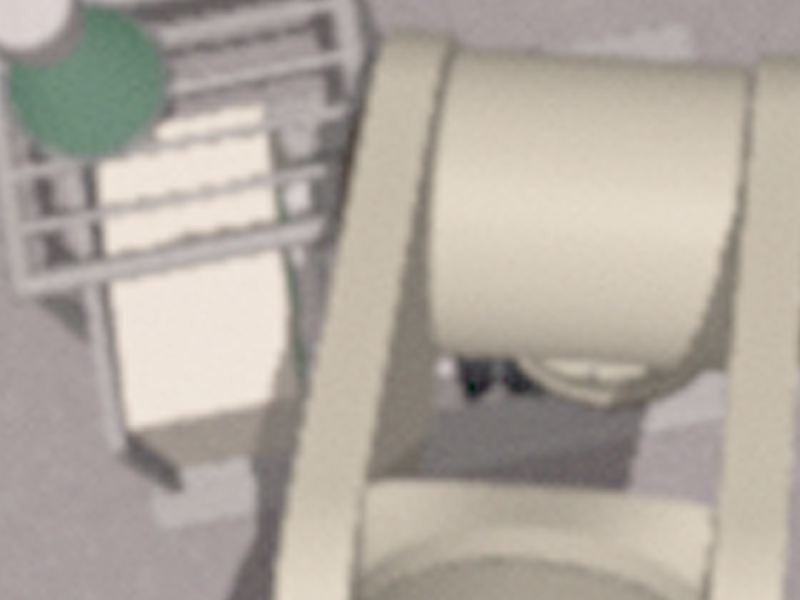

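View pics/side21z.png

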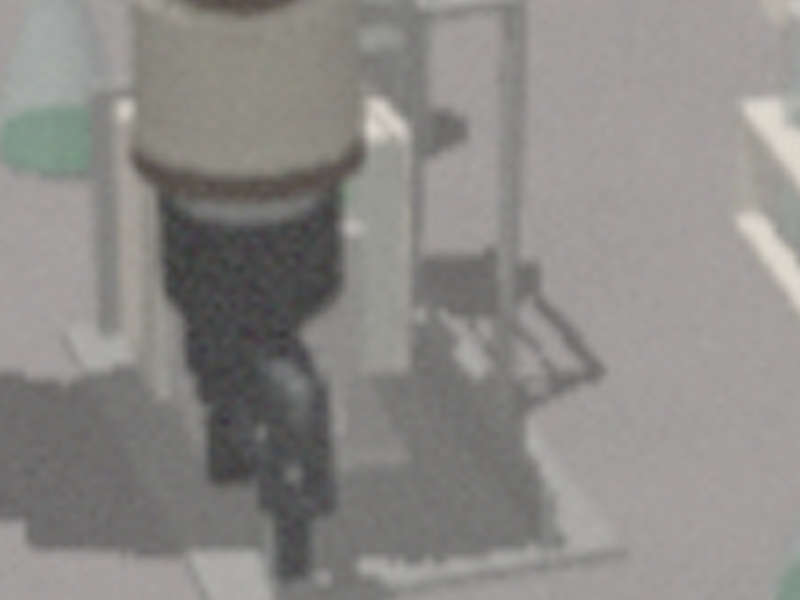

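```bash
python3 - <<'E'
from h import *
t=lambda u,v:(140+(60+u/1.42857)/4,150+(100+v/1.42857)/4)
im=cv2.imread("pics/top21z.png")
def T(P): 
  q=(proj("top",[rw(P)])[0]-[140,150])*4; q=(q-[60,100])*1.42857; return tuple(int(round(v)) for v in q)
for y,c in ((120,(0,0,255)),(52,(0,0,255))):
  cv2.line(im,T((-60,y,126)),T((60,y,126)),c,1)
cv2.line(im,T((-70,120,134)),T((80,120,134)),(0,255,255),1)
cv2.line(im,T((-70,125,134)),T((80,125,134)),(0,255,255),1)
cv2.imwrite("pics/top21m.png",cv2.resize(im[80:500,40:380],(486,600),interpolation=cv2.INTER_CUBIC))
E
```

```text
(no output)
```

View pics/top21m.png

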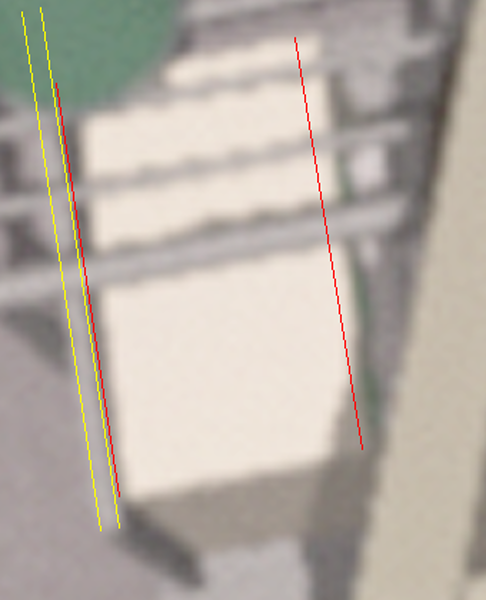

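jog_arm(
  series=[
    [-1, [-1, 0, 0], 0],
    [-1, [-3.2, 0, 0], 0],
    [-1, [-3.2, 4, 0], 0],
    [-1, [-3.2, 7.2, 0], 0],
    [-1, [-2.5, 7.2, 0], 0],
    [-1, [-1.5, 7.2, 0], 0],
    [-1, [-0.8, 7.2, 0], 0],
    [-1, [-0.8, 7.2, 0], 0],
  ],
)

```text
t: 33.0
ee_pos: [0.6171, -0.0218, 0.0202]
tcp_rot: [2.097, 2.313, -0.004]
ft_force: [1.7, 1.6, -0.7]
grip_width: 0.0855
```

```bash
python3 look.py 22
```

```text
pos [ 0.6172 -0.0223  0.0201] yaw 95.58 tilt 1.16 grip 0.0854 F [ 1.0713  0.0377 -0.1245] t 33.15 j [-0.1542  0.4058  1.6106 -0.015   1.1102 -1.8159]
SHIFT [0.0, 0.0, 0.0] TURN 0.0
[ 22.4045 -92.2219  20.1089]
```

View pics/wrist22.png

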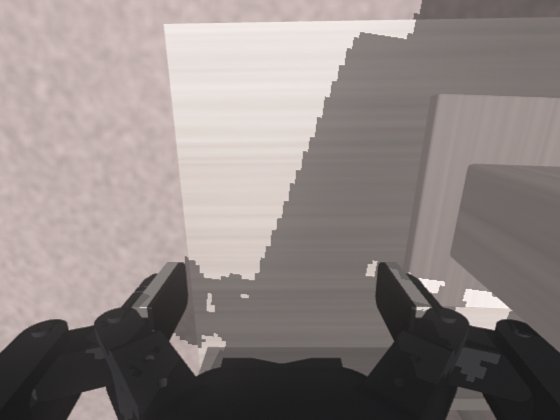

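```bash
python3 - <<'E'
from h import *
d=dict(np.load("w22.npz"))
for uv,z in (((436,95),.014),((408,250),.014),((165,25),.006),((187,255),.006),((469,165),.074),((452,252),.074)): print(wr(d,uv,z).round(1))
E
```

```text
[-56.2 -34.   14. ]
[  5.9 -37.2  14. ]
[ -81.6 -134.9    6. ]
[  12.6 -134.8    6. ]
[-39.7 -51.5  74. ]
[-20.3 -52.   74. ]
```

jog_arm(
  series=[
    [-1, [0.3, 0, 0.1], 0],
    [-1, [0.5, 0, 0.1], 0],
    [-1, [0.6, 0, 0.1], 0],
    [-1, [0.7, 0, 0.1], 0],
    [-1, [0.8, 0, 0.1], 0],
    [-1, [0.8, 0, 0.1], 0],
  ],
)

```text
t: 33.9
ee_pos: [0.6168, -0.0155, 0.0192]
tcp_rot: [2.096, 2.311, -0.006]
ft_force: [4.0, -10.4, 0.1]
grip_width: 0.0857
```

```bash
python3 look.py 23;python3 z.py 23;python3 - <<'E'
from h import *
im=cv2.imread("pics/top23z.png")
def T(P): 
  q=(proj("top",[rw(P)])[0]-[140,150])*4; q=(q-[60,100])*1.42857; return tuple(int(round(v)) for v in q)
for y,c in ((120,(0,0,255)),(52,(0,0,255))):
  cv2.line(im,T((-60,y,126)),T((60,y,126)),c,1)
cv2.imwrite("pics/top23m.png",cv2.resize(im[80:500,40:380],(486,600),interpolation=cv2.INTER_CUBIC))
E
```

```text
pos [ 0.6168 -0.0155  0.0192] yaw 95.56 tilt 1.26 grip 0.0851 F [ 4.58   -9.3818 -0.3279] t 34.05 j [-0.1424  0.4054  1.6133 -0.0169  1.1069 -1.8029]
SHIFT [0.0, 0.0, 0.0] TURN 0.0
[ 22.7021 -85.364   19.2014]
```

View pics/top23m.png

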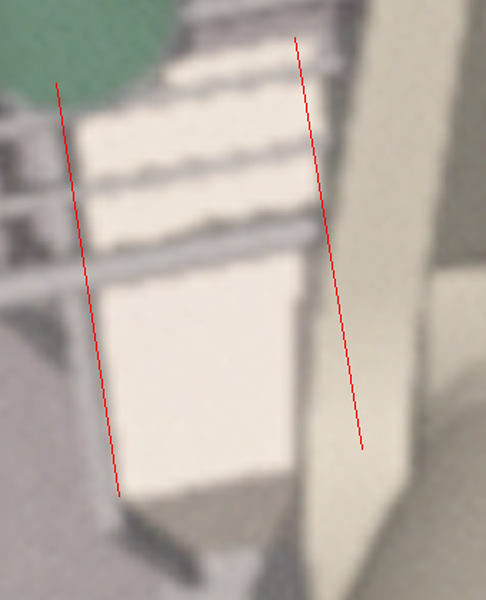

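View pics/wrist23.png

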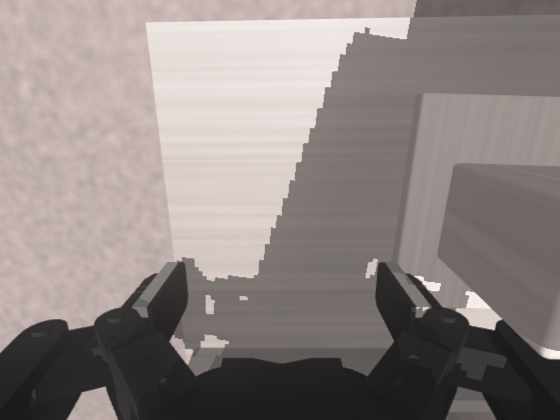

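jog_arm(
  series=[
    [-1, [0.1, 0, 0], 0],
    [-1, [0.2, 0, 0], 0],
    [-1, [0.3, 0, 0], 0],
    [-1, [0.3, 0, 0], 0],
  ],
)

```text
t: 34.55
ee_pos: [0.6173, -0.0147, 0.0194]
tcp_rot: [2.095, 2.307, -0.008]
ft_force: [8.1, -19.5, -3.6]
grip_width: 0.0853
```

```bash
cat > m.py <<'E'
import sys
from h import *
i=sys.argv[1]
im=cv2.imread(f"pics/top{i}z.png")
def T(P): 
  q=(proj("top",[rw(P)])[0]-[140,150])*4; q=(q-[60,100])*1.42857; return tuple(int(round(v)) for v in q)
for y,c in ((120,(0,0,255)),(52,(0,0,255))):
  cv2.line(im,T((-60,y,126)),T((60,y,126)),c,1)
cv2.imwrite(f"pics/top{i}m.png",cv2.resize(im[80:500,40:380],(486,600),interpolation=cv2.INTER_CUBIC))
E
python3 look.py 24;python3 z.py 24;python3 m.py 24
```

```text
pos [ 0.6173 -0.0147  0.0194] yaw 95.52 tilt 1.47 grip 0.0852 F [  7.6147 -19.9414  -3.0496] t 34.70 j [-0.1395  0.4051  1.6134 -0.0203  1.1051 -1.7979]
SHIFT [0.0, 0.0, 0.0] TURN 0.0
[ 23.2439 -84.6077  19.3895]
```

View pics/top24m.png

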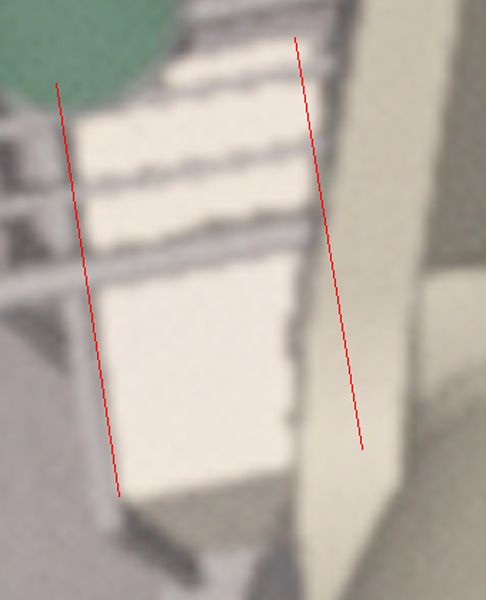

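View pics/wrist24.png

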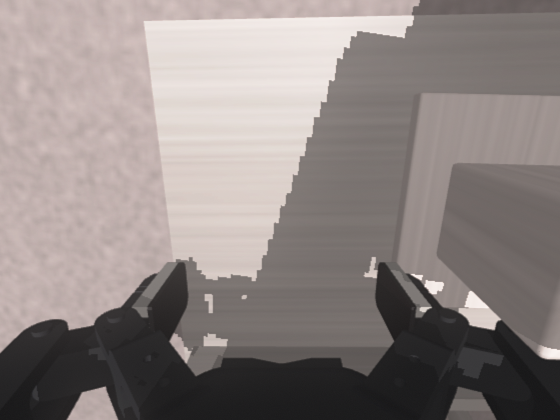

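```bash
python3 - <<'E'
from h import *
d=dict(np.load("w24.npz"))
for uv,z in (((422,95),.014),((397,250),.014),((146,22),.006),((172,255),.006),((455,165),.074),((438,252),.074)): print(wr(d,uv,z).round(1))
s=toolstate();print(s["torque"],s["ft_force"])
E
```

```text
[-55.2 -32.5  14. ]
[  6.5 -35.3  14. ]
[ -81.6 -134.5    6. ]
[  13.3 -134.5    6. ]
[-39.1 -47.5  74. ]
[-19.9 -48.3  74. ]
[-3.2849 -1.1762 -0.4285] [  7.6147 -19.9414  -3.0496]
```

jog_arm(
  series=[
    [-1, [-1, 0, 0], 0],
    [-1, [-3.5, 0, -1], 0],
    [-1, [-4, 0, -6], 0],
    [-1, [-4, -5, -12], 10],
    [-1, [-4, -11, -17], 20],
    [-1, [-2, -16.5, -17], 30],
    [-1, [0, -17, -17], 40],
    [-1, [4, -17, -17], 50],
  ],
)

```text
t: 35.7
ee_pos: [0.4402, 0.0121, 0.187]
tcp_rot: [2.878, 1.195, 0.011]
ft_force: [1.0, 0.9, -0.3]
grip_width: 0.0858
```

```bash
python3 look.py 25;python3 z.py 25;python3 m.py 25; python3 - <<'E'
from h import *
g=rw((-145,68,0));go([g[0],g[1],.08],5.73)
E
```

```text
pos [0.4411 0.0132 0.1863] yaw 45.65 tilt 1.46 grip 0.0853 F [-0.365   0.4525 -0.4959] t 35.85 j [-0.1325 -0.1088  1.8385 -0.0184  1.394  -0.9261]
SHIFT [0.0, 0.0, 0.0] TURN 0.0
[-149.2717  -39.2837  186.3223]
pos [0.4411 0.0132 0.1863] yaw 45.65 tilt 1.46 grip 0.0853 F [-0.365   0.4525 -0.4959] t 35.85 j [-0.1325 -0.1088  1.8385 -0.0184  1.394  -0.9261]
SHIFT [7.25, -8.22, 10.4] TURN 39.9
```

View pics/top25z.png

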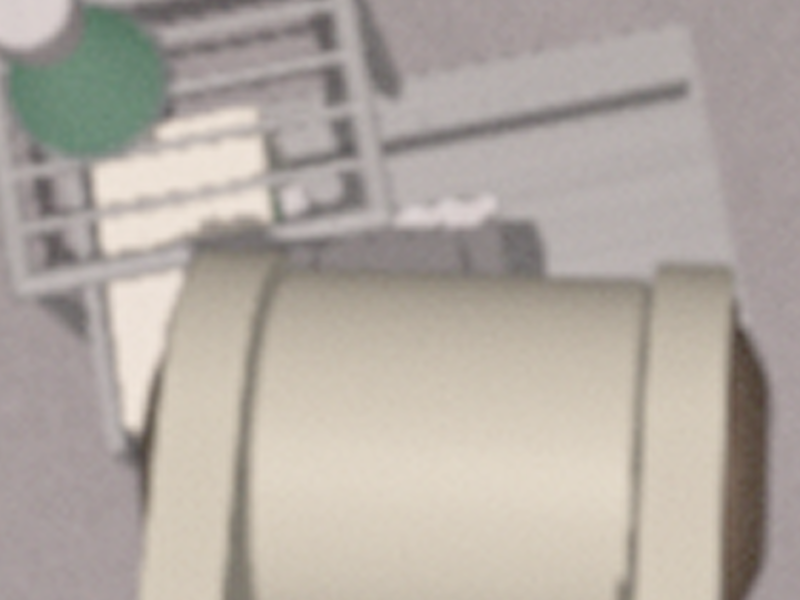

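View pics/side25z.png

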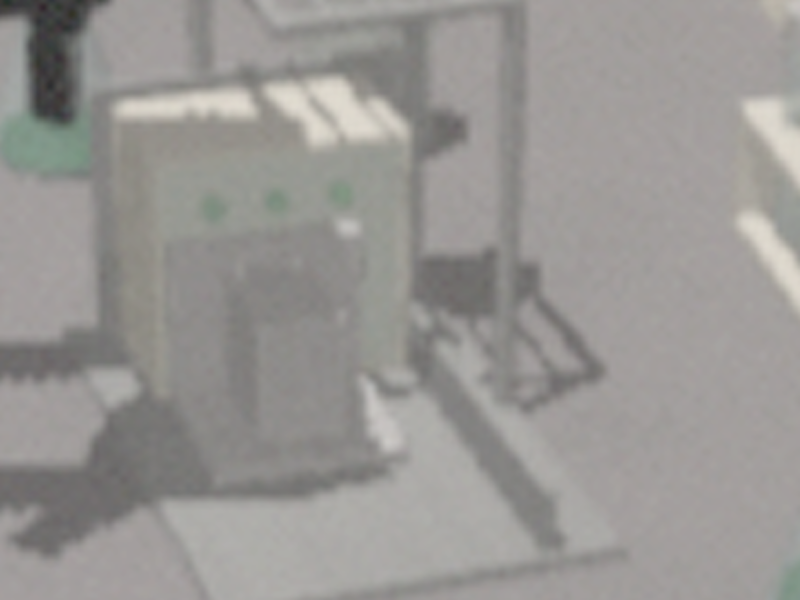

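```bash
python3 - <<'E'
from h import *
g=rw((-250,-120,0));go([g[0],g[1],.22],None)
E
```

```text
pos [0.4411 0.0132 0.1863] yaw 45.65 tilt 1.46 grip 0.0853 F [-0.365   0.4525 -0.4959] t 35.85 j [-0.1325 -0.1088  1.8385 -0.0184  1.394  -0.9261]
SHIFT [-12.92, -0.19, -3.32] TURN 0.0
```

jog_arm(
  series=[
    [-1, [-6, 0, -3], 0],
    [-1, [-12.9, 0, -3], 0],
    [-1, [-12.9, 0, -3], 0],
    [-1, [-12.9, 0, -3], 0],
  ],
)

```text
t: 36.35
ee_pos: [0.3504, -0.0791, 0.2169]
tcp_rot: [2.873, 1.208, 0.01]
ft_force: [1.8, -0.3, 0.2]
grip_width: 0.0853
```

```bash
python3 look.py 26;python3 z.py 26;python3 m.py 26
```

```text
pos [ 0.351  -0.0779  0.2166] yaw 45.74 tilt 1.42 grip 0.0855 F [1.149  0.3683 1.047 ] t 36.50 j [-0.4234 -0.318   1.9426 -0.012   1.4954 -1.221 ]
SHIFT [0.0, 0.0, 0.0] TURN 0.0
[-247.9661 -120.9558  216.587 ]
```

View pics/top26z.png

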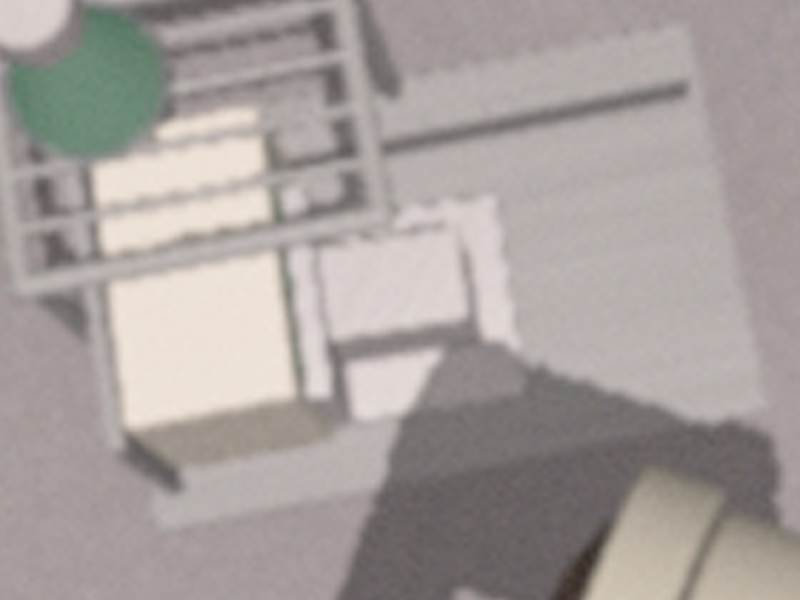

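View pics/side26z.png

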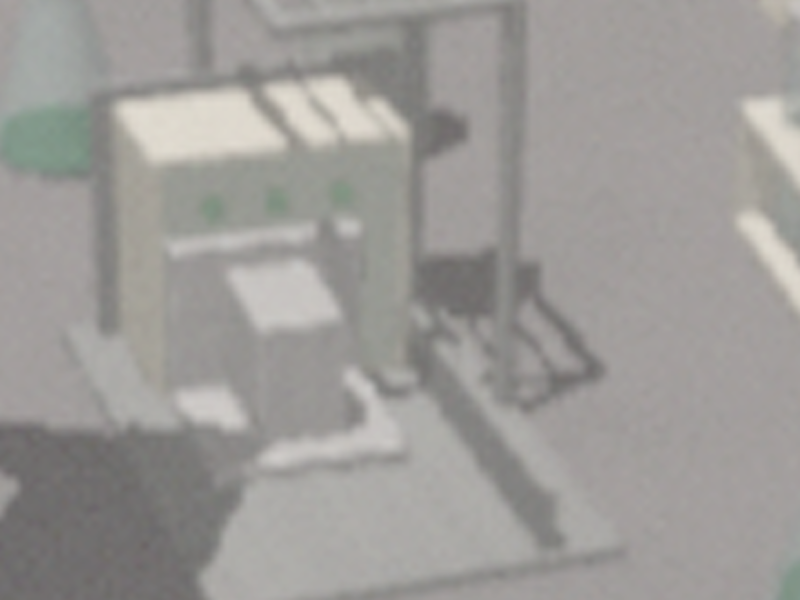

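```bash
cat > rowfit.py <<'E'
import sys
from h import *
i=sys.argv[1]
im=cv2.imread(f"pics/top{i}.png").astype(float)   # crop x4 off (140,150)
cream=im[:,:,2]-im[:,:,0]  # R-B
T=lambda u,v:(140+(u+.5)/4-.5,150+(v+.5)/4-.5)
L=[];Rr=[]
for v in range(240,400,2):
  r=cream[v,80:330]; 
  th=0.5*(np.percentile(r,95)+np.percentile(r,10)); idx=np.where(r>th)[0]
  if len(idx)<50: continue
  # largest run
  a=idx[0]+80;b=idx[-1]+80
  L.append((a-.5,v));Rr.append((b+.5,v))
for nm,A in(("back",L),("front",Rr)):
  P=np.array([rl(ray("top",T(*a),.126)) for a in A]);
  m=np.ones(len(P),bool)
  for _ in range(4):
    c=np.polyfit(P[m,0],P[m,1],1);res=P[:,1]-np.polyval(c,P[:,0]);m=abs(res)<max(1.0,1.5*np.std(res[m]))
  print(nm,"slope deg %.2f"%np.degrees(np.arctan(c[0])),"y at x=-60,0: %.1f %.1f"%tuple(np.polyval(c,[-60,0])),m.sum(),len(P),"xr",P[m,0].min().round(),P[m,0].max().round())
E
for i in 14 16 20 26; do echo $i; python3 rowfit.py $i; done
python3 - <<'E'
from h import *
t=lambda u,v:(140+(60+u/1.42857)/4,150+(100+v/1.42857)/4)
for n,uv,z in [("plate face +x",(290,235),.086),("plate face -x",(307,395),.086),("foot rear +x",(496,196),.014),("foot rear 2",(517,345),.014),("stem rear+x",(457,230),.074),("stem rear -x",(470,325),.074),("rackC",(765,405),.006),("rackD",(690,25),.006),("stem front",(318,245),.074),("stem front-",(332,338),.074),("d edge -x back",(127,432),.126),("d edge -x front",(297,402),.126),("+x",(250,107),.126)]:
  print(n,rl(ray("top",t(*uv),z)).round(1))
s=lambda u,v:(210+(150+u*440/800)/4,90+(150+v*330/600)/4)
for n,uv,z in [("d4 bot -x",(160,395),.006),("d4 top front -x",(162,165),.126),("d4 top front +x",(412,140),.126),("back top -x",(113,100),.126),("plate top -x",(167,255),.086),("plate top  +x",(360,232),.086),("foot rear+x",(403,457),.006),("foot rear -x",(260,472),.006)]:
  print(n,rl(ray("side",s(*uv),z)).round(1))
E
```

```text
14
back slope deg -1.16 y at x=-60,0: 112.5 111.3 60 75 xr -60.0 33.0
front slope deg -0.90 y at x=-60,0: 42.3 41.4 64 75 xr -74.0 19.0
16
back slope deg -0.63 y at x=-60,0: 116.1 115.4 55 75 xr -56.0 34.0
front slope deg 16.79 y at x=-60,0: 30.2 48.3 40 75 xr -77.0 18.0
20
back slope deg -1.29 y at x=-60,0: 117.3 116.0 60 75 xr -59.0 34.0
front slope deg -1.10 y at x=-60,0: 46.9 45.8 57 75 xr -66.0 20.0
26
back slope deg -1.46 y at x=-60,0: 120.8 119.3 61 76 xr -59.0 34.0
front slope deg -1.47 y at x=-60,0: 51.3 49.7 56 76 xr -60.0 21.0
plate face +x [13.7 47.2 86. ]
plate face -x [-53.9  51.1  86. ]
foot rear +x [ 31.3 -37.1  14. ]
foot rear 2 [-36.2 -34.4  14. ]
stem rear+x [  5.4 -20.5  74. ]
stem rear -x [-35.5 -18.9  74. ]
rackC [ -81.6 -135.9    6. ]
rackD [  94.3 -136.3    6. ]
stem front [10.2 37.7 74. ]
stem front- [-29.9  38.4  74. ]
d edge -x back [-62.3 118.8 126. ]
d edge -x front [-63.3  51.  126. ]
+x [ 59.4  50.3 126. ]
d4 bot -x [-56.9  53.7   6. ]
d4 top front -x [-55.3  45.  126. ]
d4 top front +x [ 58.7  37.7 126. ]
back top -x [-58.6 120.7 126. ]
plate top -x [-56.2  36.3  86. ]
plate top  +x [33.2 33.3 86. ]
foot rear+x [ 32.3 -34.4   6. ]
foot rear -x [-32.6 -28.5   6. ]
```

```bash
python3 - <<'E'
from h import *
g=rw((-148,68,0));go([g[0],g[1],.03],5.73)
E
```

```text
pos [ 0.351  -0.0779  0.2166] yaw 45.74 tilt 1.42 grip 0.0855 F [1.149  0.3683 1.047 ] t 36.50 j [-0.4234 -0.318   1.9426 -0.012   1.4954 -1.221 ]
SHIFT [19.88, -8.5, 18.38] TURN 40.0
```

jog_arm(
  series=[
    [-1, [5, -2, 0], 10],
    [-1, [10, -4, 0], 20],
    [-0.18, [15, -6.5, 0], 30],
    [-0.18, [19.9, -8.5, 4], 40],
    [-0.18, [19.9, -8.5, 9], 40],
    [-0.18, [19.9, -8.5, 14], 40],
    [-0.18, [19.9, -8.5, 18.4], 40],
    [-0.18, [19.9, -8.5, 18.4], 40],
  ],
)

```text
t: 37.5
ee_pos: [0.4299, 0.1211, 0.0271]
tcp_rot: [3.117, 0.16, 0.011]
ft_force: [0.5, 1.0, 2.3]
grip_width: 0.0503
```

```bash
python3 - <<'E'
from h import *
g=rw((-127,68,0));go([g[0],g[1],.03],5.73);print(rl(toolstate()["ee_pos"]))
E
```

```text
pos [0.4299 0.1211 0.0271] yaw 5.87 tilt 1.27 grip 0.0503 F [0.4769 0.9529 2.2734] t 37.50 j [ 0.1162  0.0853  2.0045 -0.0246  1.046   0.026 ]
SHIFT [2.26, 0.13, -0.27] TURN 0.1
[-149.608    69.1418   27.1235]
```

jog_arm(
  series=[
    [-0.18, [0.8, 0, -0.3], 0],
    [-0.18, [1.5, 0, -0.3], 0],
    [-0.18, [1.9, 0, -0.3], 0],
    [-0.18, [2.0, 0, -0.3], 0],
    [-0.18, [2.0, 0, -0.3], 0],
  ],
)

```text
t: 38.12
ee_pos: [0.4498, 0.1231, 0.0304]
tcp_rot: [3.117, 0.159, 0.012]
ft_force: [0.1, -0.1, 1.1]
grip_width: 0.0504
```

jog_arm(
  series=[
    [-0.18, [0.1, 0, 0], 0],
    [-0.18, [0.2, 0, 0], 0],
    [-0.18, [0.2, 0, 0], 0],
  ],
)

```text
t: 38.5
ee_pos: [0.4519, 0.1233, 0.0304]
tcp_rot: [3.117, 0.159, 0.012]
ft_force: [-0.2, 0.3, 0.4]
grip_width: 0.0504
```

jog_arm(
  series=[
    [-0.18, [0.1, 0, 0], 0],
    [-0.18, [0.15, 0, 0], 0],
    [-0.18, [0.15, 0, 0], 0],
  ],
)

```text
t: 38.88
ee_pos: [0.4528, 0.1234, 0.0303]
tcp_rot: [3.117, 0.159, 0.01]
ft_force: [-6.3, -0.8, 2.1]
grip_width: 0.0505
```

```bash
python3 - <<'E'
from h import *
s=toolstate();print(rl(s["ee_pos"]),s["ft_force"],s["torque"])
E
```

```text
[-126.5877   69.2007   30.2561] [-6.306  -0.8185  2.0691] [-0.0542  0.2708 -0.0563]
```

jog_arm(
  series=[
    [-0.18, [0.1, 0, 0], 0],
    [-0.18, [0.2, 0, 0], 0],
    [-0.18, [0.2, 0, 0], 0],
  ],
)

```text
t: 39.25
ee_pos: [0.4538, 0.1236, 0.03]
tcp_rot: [3.116, 0.16, 0.006]
ft_force: [-11.0, -0.7, 4.1]
grip_width: 0.0503
```

```bash
python3 look.py 27;python3 z.py 27;python3 rowfit.py 27; python3 - <<'E'
from h import *
s=toolstate();print(rl(s["ee_pos"]),s["ft_force"],s["torque"])
E
```

```text
pos [0.4538 0.1236 0.03  ] yaw 5.86 tilt 1.23 grip 0.0504 F [-11.4669  -1.642    3.4775] t 39.40 j [ 0.1156  0.1296  1.9474 -0.0244  1.0621  0.0251]
SHIFT [0.0, 0.0, 0.0] TURN 0.0
[-125.6173   69.2508   29.9524]
back slope deg -3.12 y at x=-60,0: 122.2 118.9 45 77 xr -43.0 34.0
front slope deg 14.19 y at x=-60,0: 31.5 46.6 51 77 xr -74.0 21.0
[-125.6173   69.2508   29.9524] [-11.4669  -1.642    3.4775] [-0.0581  0.5489 -0.0284]
```

View pics/side27z.png

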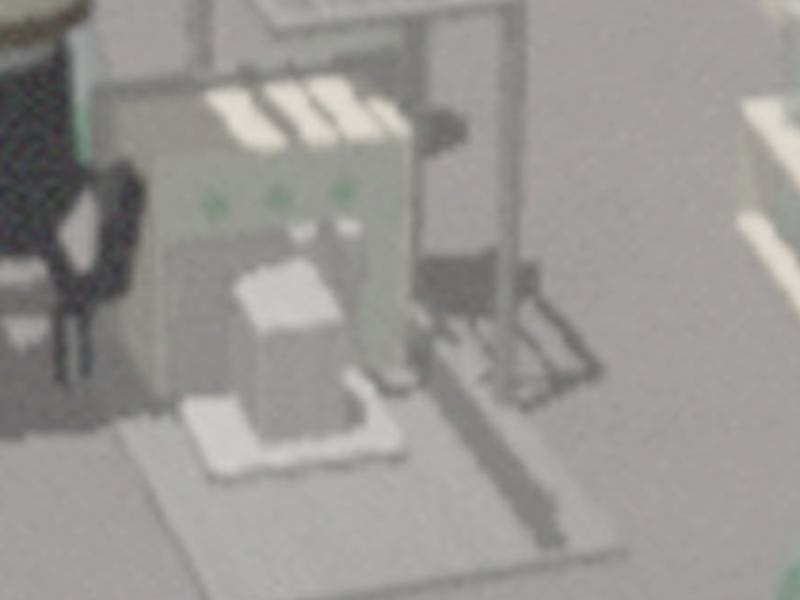

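View pics/wrist27.png

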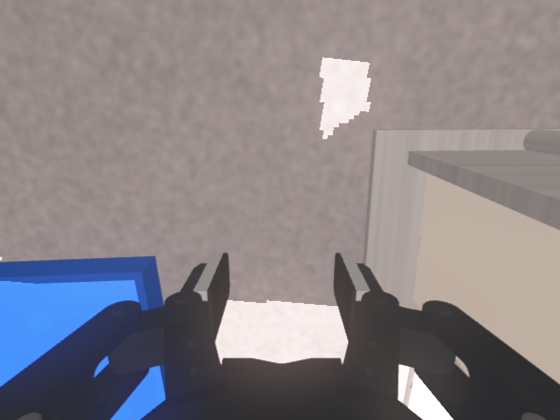

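jog_arm(
  series=[
    [-0.18, [-0.8, 0, -0.2], 0],
    [-0.18, [-2, 0, -1], 0],
    [-0.18, [-2.5, 1, -7], 0],
    [-0.18, [-2.5, 5, -13], 0],
    [-0.18, [-6, 11, -19], 0],
    [-0.18, [-10, 17, -19], 0],
    [-0.18, [-12, 20, -19], 0],
    [-0.18, [-12, 20, -19], 0],
  ],
)

```text
t: 40.4
ee_pos: [0.352, -0.0858, 0.225]
tcp_rot: [3.115, 0.153, 0.009]
ft_force: [1.2, 0.7, 0.4]
grip_width: 0.0503
```

```bash
python3 look.py 28;python3 z.py 28;python3 rowfit.py 28
```

```text
pos [ 0.3533 -0.0838  0.2242] yaw 5.75 tilt 1.27 grip 0.0502 F [ 0.4154  0.5054 -0.5957] t 40.55 j [-0.4319 -0.3072  1.9195 -0.0168  1.5148 -0.5314]
SHIFT [0.0, 0.0, 0.0] TURN 0.0
[-246.2764 -127.0758  224.2427]
back slope deg -1.66 y at x=-60,0: 121.0 119.3 62 74 xr -58.0 34.0
front slope deg -1.86 y at x=-60,0: 51.6 49.6 57 74 xr -61.0 21.0
```

View pics/top28z.png

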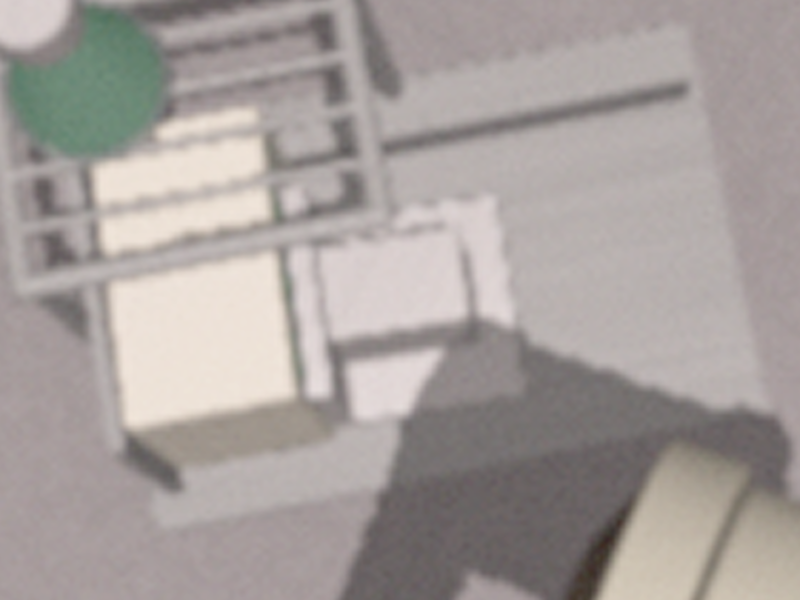

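View pics/side28z.png

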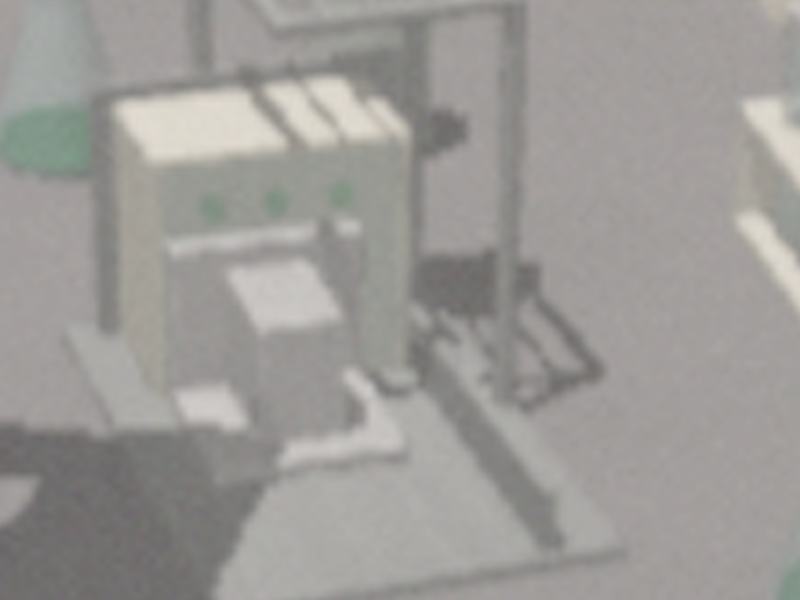

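View pics/wrist28.png

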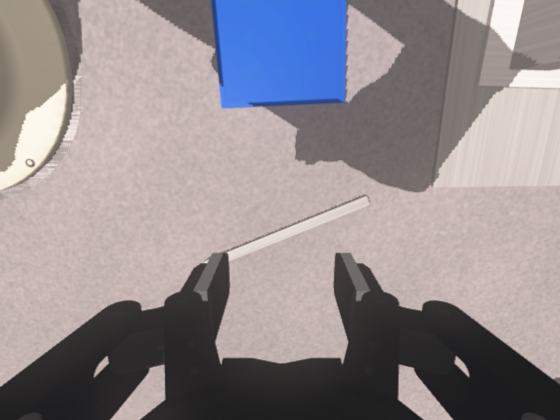

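```bash
python3 - <<'E'
from h import *
t=lambda u,v:(140+(60+u/1.42857)/4,150+(100+v/1.42857)/4)
def yaw(a,b,z,ax):
  A,B=rl(ray("top",t(*a),z)),rl(ray("top",t(*b),z));d=B-A
  return A.round(1),B.round(1),"dev deg %.2f"%np.degrees(np.arctan2(-d[0],d[1]) if ax=="y" else np.arctan2(d[1],d[0]))
print("floor -x edge",yaw((765,405),(160,525),.006,"y"))
print("floor front",yaw((765,405),(690,25),.006,"x"))
print("fence line top",yaw((688,85),(385,145),.036,"y"))
print("shelf front bar outer",yaw((385,215),(345,0),.21,"x"))
print("shelf left bar",yaw((385,222),(22,295),.21,"y"))
# backstop outer (dark) edge: bottom-left
print("stem sides", yaw((470,328),(332,345),.074,"y"), yaw((455,228),(318,245),.074,"y"))
print("plate",yaw((307,398),(290,240),.086,"x"))
print("-x dish ends",yaw((300,402),(127,432),.126,"y"))
E
```

```text
floor -x edge (array([ -81.6, -135.9,    6. ]), array([-83.1, 131.7,   6. ]), 'dev deg 0.31')
floor front (array([ -81.6, -135.9,    6. ]), array([  94.3, -136.3,    6. ]), 'dev deg -0.13')
fence line top (array([  59. , -128.9,   36. ]), array([57.6,  5.6, 36. ]), 'dev deg 0.58')
shelf front bar outer (array([-15.7,  -2. , 210. ]), array([ 69.3,  -1.1, 210. ]), 'dev deg 0.63')
shelf left bar (array([-18.3,  -1.5, 210. ]), array([-19.9, 134.7, 210. ]), 'dev deg 0.69')
stem sides (array([-36.7, -18.7,  74. ]), array([-32.9,  38.8,  74. ]), 'dev deg -3.86') (array([  6.4, -19.9,  74. ]), array([10.2, 37.7, 74. ]), 'dev deg -3.75')
plate (array([-55.1,  51.3,  86. ]), array([11.7, 47.5, 86. ]), 'dev deg -3.23')
-x dish ends (array([-63.5,  49.8, 126. ]), array([-62.3, 118.8, 126. ]), 'dev deg -1.02')
```

```bash
python3 - <<'E'
from h import *
g=rw((26,-130,0));go([g[0],g[1],.0195],5.73)
E
```

```text
pos [ 0.3533 -0.0838  0.2242] yaw 5.75 tilt 1.27 grip 0.0502 F [ 0.4154  0.5054 -0.5957] t 40.55 j [-0.4319 -0.3072  1.9195 -0.0168  1.5148 -0.5314]
SHIFT [27.15, -0.14, 20.58] TURN 0.0
```

jog_arm(
  series=[
    [-1, [5, 0, 0], -10],
    [-1, [11, 0, 0], -20],
    [-1, [17, 0, 0], -30],
    [-1, [23, 0, 0], -40],
    [-1, [27.1, 0, 0], -50],
    [-1, [27.1, 0, 3], -60],
    [-1, [27.1, 0, 6], -70],
    [-1, [27.1, 0, 9], -80],
  ],
)

```text
t: 41.55
ee_pos: [0.6236, -0.0565, 0.134]
tcp_rot: [2.28, 2.133, -0.016]
ft_force: [0.3, -0.1, 0.5]
grip_width: 0.0855
```

```bash
python3 - <<'E'
from h import *
g=rw((26,-125,0));go([g[0],g[1],.0195],95.73)
E
```

```text
pos [ 0.6236 -0.0565  0.134 ] yaw 86.19 tilt 1.24 grip 0.0855 F [ 0.2968 -0.0694  0.5058] t 41.55 j [-0.204   0.3152  1.4808 -0.0199  1.336  -1.7038]
SHIFT [0.43, -0.04, 11.44] TURN -9.5
```

jog_arm(
  series=[
    [-1, [0.3, 0, 4], -9.5],
    [-1, [0.3, 0, 8], -9.5],
    [-1, [0.3, 0, 10.8], -9.5],
    [-1, [0.3, 0, 11.4], -9.5],
    [-1, [0.3, 0, 11.4], -9.5],
    [-1, [1.3, 0.15, 11.4], -9.5],
    [-1, [2.5, 0.35, 11.4], -9.5],
    [-1, [3.3, 0.5, 11.4], -9.5],
  ],
)

```text
t: 42.55
ee_pos: [0.6318, -0.0251, 0.0199]
tcp_rot: [2.095, 2.316, -0.018]
ft_force: [-0.6, -0.3, -1.2]
grip_width: 0.0854
```

```bash
python3 look.py 29; python3 - <<'E'
from h import *
g=rw((26,-83,0));go([g[0],g[1],.019],95.73)
E
```

```text
pos [ 0.6315 -0.0257  0.0194] yaw 95.74 tilt 1.24 grip 0.0852 F [ 0.0825  0.558  -0.1234] t 42.70 j [-0.153   0.436   1.568  -0.0219  1.1289 -1.8147]
SHIFT [0.0, 0.0, 0.0] TURN 0.0
[ 36.28   -97.0193  19.4451]
pos [ 0.6315 -0.0257  0.0194] yaw 95.74 tilt 1.24 grip 0.0852 F [ 0.0825  0.558  -0.1234] t 42.70 j [-0.153   0.436   1.568  -0.0219  1.1289 -1.8147]
SHIFT [1.4, -1.03, 0.01] TURN 0.0
```

View pics/wrist29.png

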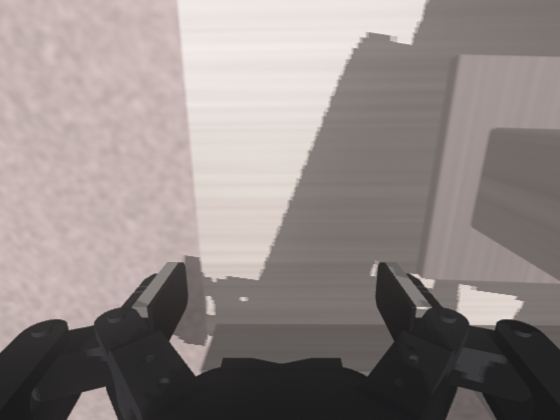

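jog_arm(
  series=[
    [-1, [0.3, -1.0, 0], 0],
    [-1, [0.7, -1.0, 0], 0],
    [-1, [0.9, -1.0, 0], 0],
    [-1, [1.1, -1.0, 0], 0],
    [-1, [1.3, -1.0, 0], 0],
    [-1, [1.4, -1.0, 0], 0],
    [-1, [1.4, -1.0, 0], 0],
  ],
)

```text
t: 43.58
ee_pos: [0.6208, -0.014, 0.0194]
tcp_rot: [2.094, 2.314, -0.019]
ft_force: [4.2, -11.8, -1.8]
grip_width: 0.0855
```

```bash
python3 look.py 30;python3 - <<'E'
from h import *
d=dict(np.load("w29.npz"))
for uv,z in (((457,56),.014),((425,280),.014),((180,10),.006),((203,275),.006)): print(wr(d,uv,z).round(1))
E
```

```text
pos [ 0.6208 -0.014   0.0194] yaw 95.71 tilt 1.37 grip 0.0853 F [  4.1808 -11.6433  -2.5018] t 43.73 j [-0.136   0.4159  1.5978 -0.0241  1.118  -1.7962]
SHIFT [0.0, 0.0, 0.0] TURN 0.0
[ 26.84   -84.3237  19.3594]
[-55.2 -33.4  14. ]
[ 34.  -33.4  14. ]
[ -72.4 -134.     6. ]
[  37. -133.    6.]
```

View pics/wrist30.png

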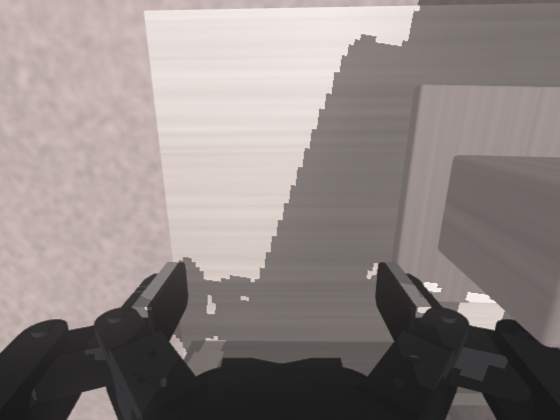

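```bash
python3 z.py 30; python3 m.py 30; python3 rowfit.py 30; python3 - <<'E'
from h import *
d=dict(np.load("w30.npz"))
for uv,z in (((416,86),.014),((393,258),.014),((146,12),.006),((171,255),.006)): print(wr(d,uv,z).round(1))
E
```

```text
back slope deg -1.01 y at x=-60,0: 120.4 119.3 64 80 xr -59.0 34.0
front slope deg 0.95 y at x=-60,0: 14.8 15.8 54 80 xr -78.0 16.0
[-55.  -34.8  14. ]
[ 13.6 -36.3  14. ]
[ -81.5 -134.6    6. ]
[  17.  -134.8    6. ]
```

View pics/top30m.png

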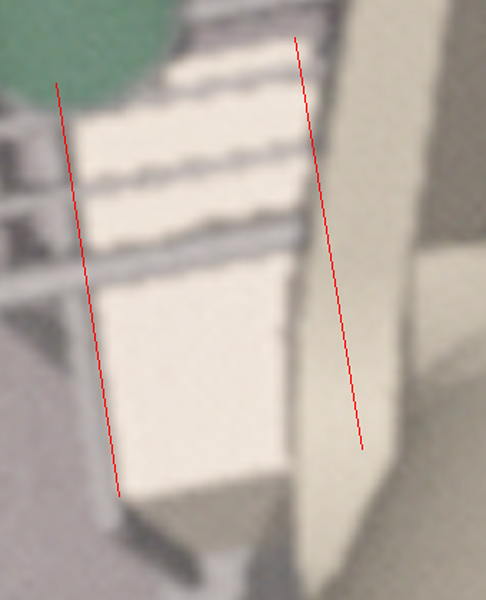

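jog_arm(
  series=[
    [-1, [0.15, 0, 0], 0],
    [-1, [0.3, 0, 0], 0],
    [-1, [0.4, 0, 0], 0],
    [-1, [0.4, 0, 0], 0],
    [-1, [0.4, 0, 0], 0],
  ],
)

```text
t: 44.35
ee_pos: [0.6219, -0.0126, 0.0196]
tcp_rot: [2.092, 2.309, -0.02]
ft_force: [11.2, -22.7, -6.1]
grip_width: 0.0853
```

```bash
python3 look.py 31;python3 z.py 31;python3 rowfit.py 31
```

```text
pos [ 0.6219 -0.0127  0.0196] yaw 95.66 tilt 1.64 grip 0.0855 F [ 10.5157 -21.8481  -6.8956] t 44.50 j [-0.1319  0.4157  1.5975 -0.0279  1.1148 -1.7894]
SHIFT [0.0, 0.0, 0.0] TURN 0.0
[ 28.0442 -83.0717  19.6321]
back slope deg -0.40 y at x=-60,0: 120.4 120.0 65 80 xr -57.0 35.0
front slope deg 6.39 y at x=-60,0: 15.8 22.5 53 80 xr -78.0 16.0
```

jog_arm(
  series=[
    [-1, [-0.3, 0, 0], 0],
    [-1, [-1, 0, 0], 0],
    [-1, [-3.5, 0, 0], 0],
    [-1, [-5, 0, -4], 0],
    [-1, [-5, -5, -10], 0],
    [-1, [-5, -11, -16], 0],
    [-1, [-5, -17, -18], 0],
    [-1, [-5, -22, -18], 0],
  ],
)

```text
t: 45.5
ee_pos: [0.4252, -0.0775, 0.1967]
tcp_rot: [2.09, 2.309, -0.018]
ft_force: [0.4, -1.4, 0.4]
grip_width: 0.0857
```

jog_arm(
  series=[
    [-1, [0, -5, 0], 0],
    [-1, [0, -6, 0], 0],
    [-1, [0, -6, 0], 0],
    [-1, [0, -6, 0], 0],
  ],
)

```text
t: 46.0
ee_pos: [0.3664, -0.0835, 0.196]
tcp_rot: [2.09, 2.309, -0.018]
ft_force: [0.4, -0.4, -0.1]
grip_width: 0.0853
```

```bash
python3 look.py 32;python3 z.py 32;python3 rowfit.py 32
python3 - <<'E'
from workcell import get_image
import cv2
for n in("top","side"): cv2.imwrite(f"pics/{n}_full32.png",get_image(n)["image"])
E
```

```text
pos [ 0.3661 -0.0834  0.1957] yaw 95.72 tilt 1.67 grip 0.0856 F [-0.1852  0.0413  0.2855] t 46.15 j [-0.4137 -0.2676  1.9487 -0.02    1.439  -2.0821]
SHIFT [0.0, 0.0, 0.0] TURN 0.0
[-233.5063 -127.8911  195.7408]
back slope deg -0.64 y at x=-60,0: 120.8 120.2 63 75 xr -59.0 35.0
front slope deg -0.72 y at x=-60,0: 51.4 50.7 60 75 xr -71.0 21.0
```

View pics/top32z.png

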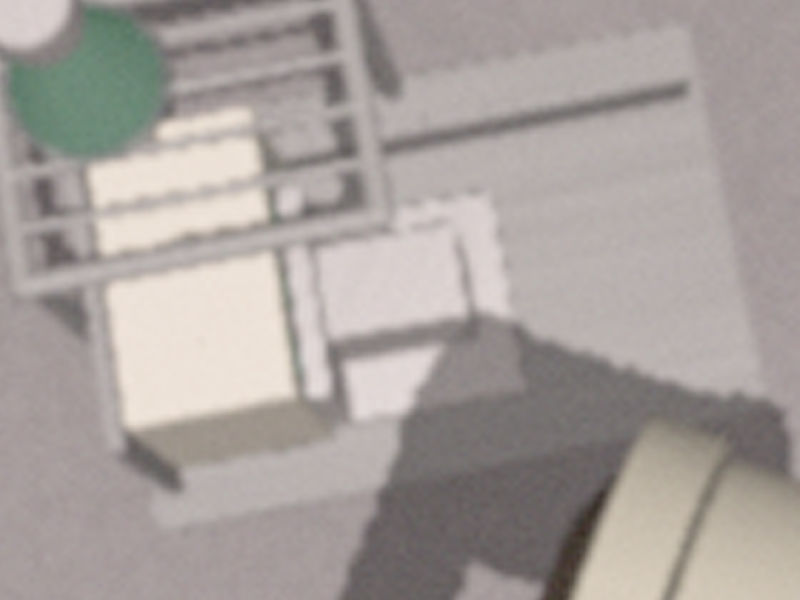

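View pics/side32z.png

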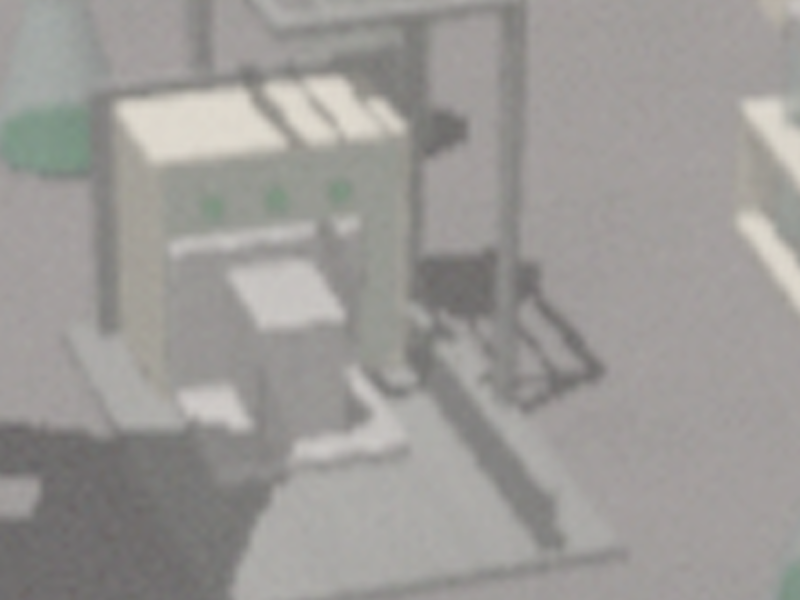

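View pics/top_full32.png

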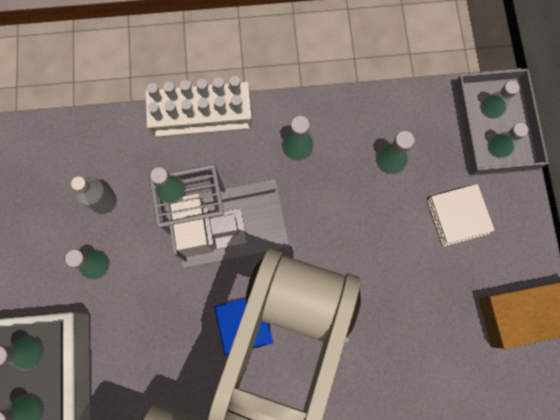

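```bash
python3 - <<'E'
from h import *
T=lambda u,v:(140+(u+.5)/4-.5,150+(v+.5)/4-.5)
# -x end edge of cream tops: scan columns
for i in (20,26,28,32):
  im=cv2.imread(f"pics/top{i}.png").astype(float); lum=im.sum(2)
  P=[]
  for u in range(160,258,3):
    col=lum[330:440,u]; g=np.diff(cv2.GaussianBlur(col.reshape(-1,1),(1,9),0).ravel()); v=330+np.argmin(g)+.5
    P.append(rl(ray("top",T(u,v),.126)))
  P=np.array(P); m=abs(P[:,0]-np.median(P[:,0]))<4
  print(i,"x of -x ends, median %.1f"%np.median(P[m,0]), np.round(P[::4,[1,0]],1).tolist())
E
```

```text
20 x of -x ends, median -60.3 [[113.1, -60.9], [106.1, -59.9], [99.4, -60.6], [92.5, -60.2], [85.7, -60.4], [78.7, -60.0], [71.9, -60.2], [65.1, -60.3], [58.1, -59.9]]
26 x of -x ends, median -60.0 [[113.0, -60.3], [106.1, -59.9], [99.3, -60.1], [92.5, -60.2], [85.6, -59.8], [78.6, -59.5], [71.9, -60.2], [65.0, -59.8], [58.1, -59.9]]
28 x of -x ends, median -60.2 [[113.0, -60.3], [106.2, -60.5], [99.3, -60.1], [92.5, -60.2], [85.7, -60.4], [78.7, -60.0], [72.0, -60.7], [65.1, -60.3], [58.1, -59.9]]
32 x of -x ends, median -60.1 [[113.0, -60.3], [106.2, -60.5], [99.3, -60.1], [92.5, -60.2], [85.7, -60.4], [78.7, -60.0], [71.8, -59.6], [65.0, -59.8], [58.0, -59.4]]
```

```bash
python3 - <<'E'
from h import *
t=lambda u,v:(140+(60+u/1.42857)/4,150+(100+v/1.42857)/4)
for n,uv,z in [("foot rear +x",(493,192),.014),("foot rear b",(508,310),.014),("foot rear -x",(525,388),.014),("plate face +",(290,240),.086),("plate face -",(307,398),.086)]:
  print(n,rl(ray("top",t(*uv),z)).round(1))
# predicted upright plate for face y=52, 48
for y in (52,48): print(y,[ ((proj("top",[rw((x,y,86))])[0]-[140,150])*4-[60,100])*1.42857 for x in(-55,12)])
E
```

```text
foot rear +x [ 33.3 -36.1  14. ]
foot rear b [-20.1 -33.3  14. ]
foot rear -x [-55.5 -34.5  14. ]
plate face + [11.7 47.5 86. ]
plate face - [-55.1  51.3  86. ]
52 [array([305.5218, 398.0808]), array([279.4518, 241.1804])]
48 [array([315.1622, 396.2371]), array([288.9849, 239.3795])]
```

```bash
python3 - <<'E'
from workcell import finish_job,sense
print(sense()["t"]);print(finish_job())
E
```

```text
46.25
the job is handed in; nothing more can be done
None
```

I stood the bookend in the rack and used it to push the four slumped dishes upright and back against the backstop. I then slid them flush to the fence and squared the row with a last push on the bookend's foot. The job was handed in at 46 s; no verdict was reported.

The last pictures and measurements, taken with the arm clear, gave:

| Check | Measured | Limit |
|---|---|---|
| Dish outer ends, rack x | about -60 mm, so flush with the fence | 4 mm |
| Row back face, rack y (place: 120) | about 120 mm | 6 mm |
| Row front face, rack y (place: 52) | about 51 mm | 6 mm |
| Row out of square | about 0.7° (0.012 rad) | 0.05 rad |
| Bookend off mid-width | about 11 mm | 30 mm |
| Bookend gap to the front dish | about 1–2 mm | 4 mm |

- **Bookend squareness:** the readings disagreed. Its foot measured roughly 1–2° off and its face plate about 3°. Both are inside the 0.08 rad (4.6°) limit, but the plate reading leaves little margin.
- **Rack heading:** cross-checks suggested my estimate could be about 0.5° off, which would shift the row and bookend angles by that much.
- **Bookend tipping:** one early push came out too high, on the bookend's stem, at about 37 N. It probably tipped the bookend for a moment, and I switched to pushing low on the foot.
- **Rest of the table:** no bystander showed any movement in the top view. I saw no sign of contact with the shelf, but had no direct force reading there.

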